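Empty the offcut pan into the lidded scrap box

TASK

Swing the scrap box's lid right up, upright or beyond, so that it stays open by itself, lift the loaded offcut pan off its stand by the wooden grip of its hoop handle, and tip it over the box so that the tube, the angle piece and the bolt all slide off its open lip into the box. Then seat the empty pan squarely back in its stand, its lip to the end plate as it was, and shut the lid. Do not push the tin or the tape roll about.

Things in the scene. Friction and masses are not known exactly. Their poses are not given: they have to be found in the camera images.
- pan: Bare sheet-steel pan: floor 150 x 120 x 3 mm, 36 mm high back (at -x) and side walls 3 mm thick, no wall at its open lip (+x). Origin: centre of the floor's underside; x to the lip, z normal to the floor. A flat-bar hoop handle, leaning back 20 degrees (towards -x), rises from both sides. 0.34 kg, about 0.8 kg loaded. Steel slides on steel here from about 26 to 35 degrees of tilt.
- pan_grip (a point): Centre of the pan's wooden grip: 17.5 mm towards -x and 98.5 mm along z from the pan's origin. The grip is a flat-sided bar leaning back 20 degrees (its top towards -x) like the hoop: 18 mm thick (grasp across this, tool leaning with it), 86 mm long along pan y, 26 mm deep.
- pan_lip (a point): Middle of the pan's open lip, on the upper face of the floor: 75 mm along x and 3 mm along z from the pan's origin. The lip is 120 mm wide.
- pan_stand: Fixed low dark steel cradle, 176 x 150 mm; origin under its middle on the table, z up. Bed 22 mm high; side guides, a back stop at -x and an end plate at +x, which closes the parked pan's open lip, stand 32 mm above the bed; their tops flare outwards from 20 mm up. Play of the seated pan: about 4.5 mm to each side, 3.5 mm to each end. The pan lifts straight up out of it.
- stand_seat (a point): Middle of the stand's bed, 22 mm above the stand's origin, where the origin of the seated pan lies (within the play). The seated pan's x points along the stand's x.
- scrap_box: Fixed grey sheet-steel box, open top under a hinged lid; outside 146 (x) x 164 (y) x 112 mm high, walls and floor 3 mm. Origin: centre of its underside; x from its front to the hinge side, z up. Its front faces the robot, more or less.
- box_mouth (a point): Centre of the box's open mouth, 112 mm above the box's origin, level with the rim.
- lid (a joint): Lid of the box, hinged along the box's upper edge at +x: 0 shut, 1.57 standing upright, 1.9 at its stop. Stiff hinge: it stays at any angle; moving it takes about 5 N at the handle. The lid reaches 156 mm from the hinge and overhangs the front by 6 mm; seen from above the hinge line is 77 mm along x from the box's centre.
- lid_handle (a point): Middle of the lid's handle: a round steel rod 10 mm thick, 100 mm long, parallel to the hinge, 143 mm from the hinge towards the lid's free edge, its centre 37 mm above the lid's outer face (43 mm above the hinge line when shut); its two feet stand at the rod's ends.
- lid_hinge (a point): Middle of the lid's hinge line: 77 mm along the box's x and 113 mm up from the box's origin. The line runs along the box's y.
- tube_piece: Offcut of dark round steel tube, 34 mm across, 100 mm long along its y; it lies in the pan along the pan's length. Origin: middle of its length on the outer surface.
- angle_piece: Offcut of dark L-section steel, 40 x 40 x 4 mm, 80 mm long along its y; it lies in the pan along the pan's length. Origin: middle of the outer face of the lower leg.
- bolt: Bright hex bolt, 81 mm long along its y, shank 16 mm, head 30 mm across; it lies in the pan along the pan's length. Origin: at mid-length, about 12 mm from its axis, on the head's flat side.
- gel_tin: Bystander: round blue tin with a bare metal lid, 68 mm across, 53 mm high, loose. Origin: centre of its underside.
- tape_roll: Bystander: roll of grey tape lying flat, 107 mm across, 48 mm high, loose. Origin: centre of its underside.

How it is judged:
By the outcome, as a careful person would: the job done as asked, in the order asked, and still so for the second after the job is handed in, with the robot touching nothing.
It also fails if it takes over 72 s, if anything falls off the work surface, if the arm or the gripper's body presses on something with over 40 N, if the wrist force passes 120 N, or if a joint passes its speed limit or range.

ROBOT

A 7-joint arm with a two-finger parallel gripper is mounted at the origin on a cart in front of the work surface, level with it; the furniture and walls round the work are solid. World frame = base frame: x ahead of the robot, y to its left, z up, the work surface at z = 0. Lengths are in m, angles in rad, forces in N, time in s.
With the tool pointing down it reaches from about 0.35 to 0.9 m from the base axis. Payload 8.1 kg.
Tool frame: the origin (TCP) lies at the very end of the fingers, on their centre line; the grasp point (between the pads) lies 19 mm behind it (arm.tcp_to_grasp is the z of the grasp point in the tool frame, in m); z points along the fingers, y is the line along which they close (so a half turn about z gives the same grasp; the last joint's range is limited). The gripper opens to 92 mm and grips with 3 to 60 N. Pads are 19 mm wide; open, the fingers measure 130 mm over their backs; the gripper's body (75 mm by 190 mm) begins 47 mm behind the grasp point.
Start: joints at [1.118, 0.434, 0.025, 1.573, -0.012, 1.134, -0.075], TCP at [0.214, -0.587, 0.192] pointing down, gripper open.
Joint ranges: [-2.62, 2.62], [-0.44, 2.09], [-1.27, 1.32], [0.08, 2.57], [-1.32, 4.46], [0.12, 2], [-2.74, 2.74]. Speed limits (rad/s): [2.22, 2.22, 3.01, 3.01, 3.14, 3.14, 3.14].

INTERFACE

Orientations are given as a rotation vector (axis times angle).
In Python, from cell import readout, vision, sign_off, arm gives the robot as it stands. The module is installed in compiled form; this text tells all that it offers.
- The arm moves only by the shell command python3 -m creep 'ROWS' [FORCE]. ROWS is JSON, a list of rows, each a list of 5 numbers: the shift along the tool's x, y, z in units of 4 cm (1.0 is 4 cm), then the turn about the tool's z in units of 4 degrees (1.0 is 4 degrees), then the opening, from 0 (shut) to 1 (fully open). A call has 1 to 12 rows; each row shifts and turns the commanded pose from where the row before left it, along the tool's axes as they then stand; what a row does not reach is not made up. A row lasts 1/8 s, in which the tool goes at most 62.5 mm and 10.7 degrees, less where a joint would pass 70% of its speed; a pose out of reach is approached as far as the arm can. A call with a number of a shift or a turn outside -1 to 1 is refused whole. A call with a gripper value outside its range is refused whole. The fingers move at their own pace and stop on an object; FORCE is the grip in N (left out, the last holds). Time passes only in rows, so rows that do not move let the fingers close. It gives the time, the measured TCP pose, the force, the opening and the grip force at its end, in the units of the state.
- readout.observe(): the state, without advancing time (a new reading comes with each control period).
- vision.get_image(name): name is "scene" or "side" or "wrist"; returns a dict with "pixels" (420x560x3 uint8, blue, green, red), "z_map" (420x560 float32, m along the optical axis (not along the pixel's ray), 0 where there is no reading), "camera_matrix" (3x3 intrinsics, pixels), "position" and "rotation" of the camera in the world. Camera axes: x right, y up, looking along -z (the intrinsics and any distortion apply to the point x, -y, -z); pixel columns grow to the right and rows downward; lengths in m; the calibration is good to about 2 mm. A picture is of the moment at which its call begins.
- sign_off(): hands the job in; it is judged then, once.
The state is a dict: "clock": time; "joints": joint angles; "dq": joint speeds; "joint_efforts": joint torques, N m; "position": TCP position; "ee_rot": TCP orientation; "force": force on the tool from outside, world axes, zero at the start; "ft_torque": the same for the moment, N m; "width": opening from 0.0 (shut) to 1.0 (fully open); "gripper_force": force on a finger pad.
Only numpy, scipy, OpenCV 4.12 (cv2) and the standard library are available. Lean on these libraries where they do the work, as an engineer would, in place of code of your own. Each camera call takes 0.05 s, during which the arm holds its last target. There are 200 camera calls.

## Working session

There is one attempt and no reset: what is moved stays moved. The work goes in short steps, Python scripts to look and compute and a shell command to move; the robot and the scene stay as the last step left them, time stands still between calls to the robot, and variables do not carry over. Pictures are saved under pics/ and viewed, at most 10 in all, crops included, and the job is handed in when it is done.

```bash
ls; mkdir -p pics
cat > h.py <<'E'
import numpy as np, cv2
from cell import readout, vision, sign_off, arm
from scipy.spatial.transform import Rotation as R
def grab(n):
    d=vision.get_image(n); np.savez('last_%s.npz'%n,**d); return d
def cloud(d):
    z=d['z_map'];K=d['camera_matrix'];v,u=np.mgrid[:z.shape[0],:z.shape[1]]
    x=(u-K[0,2])/K[0,0]*z;y=(v-K[1,2])/K[1,1]*z
    P=np.stack([x,-y,-z],-1); r=np.array(d['rotation'])
    if r.shape!=(3,3): r=R.from_rotvec(r).as_matrix()
    P=P@r.T+d['position']; P[z==0]=np.nan; return P
E
python3 - <<'E'
from h import *
s=readout.observe(); print(s); print(R.from_rotvec(s['ee_rot']).as_matrix().round(3), arm.tcp_to_grasp, [a for a in dir(arm) if a[0]!='_'])
for n in('scene','side'):
    d=grab(n); print(n,d.keys(),d['camera_matrix'],d['position'],d['rotation'])
    cv2.imwrite(f'pics/{n}0.png',d['pixels'])
E
```

```text
pics
{'clock': 0.0, 'joints': array([ 1.11842216,  0.43521696,  0.02494099,  1.57412291, -0.01158523,
        1.13397571, -0.07507278]), 'dq': array([-0.00232391,  0.00039621,  0.00068784,  0.00046232, -0.00092815,
        0.00015471, -0.00146464]), 'joint_efforts': array([-1.27895428e-04, -6.67845154e+01,  9.85108986e-01, -3.14460003e+01,
       -6.04064343e-02,  4.29231639e-02,  1.53913911e-04]), 'position': array([ 0.21393577, -0.58663476,  0.1916384 ]), 'ee_rot': array([-3.09217371e+00, -5.46350803e-01,  6.50606016e-04]), 'force': array([ 1.27578028, -0.06239154, -0.19943582]), 'ft_torque': array([0.03739429, 0.01316154, 0.03776651]), 'gripper_force': 0.0, 'width': 0.9971888765482487}
[[ 0.939  0.343 -0.001]
 [ 0.343 -0.939  0.001]
 [-0.    -0.002 -1.   ]] -0.0188 ['PlanningError', 'tcp_to_grasp']
scene dict_keys(['pixels', 'z_map', 'camera_matrix', 'position', 'rotation']) [[391.56783242   0.         274.6454635 ]
 [  0.         391.56783242 216.30204843]
 [  0.           0.           1.        ]] [ 0.12816211 -0.3401542   0.73802043] [ 0.66711298 -0.36926948 -0.98110579]
side dict_keys(['pixels', 'z_map', 'camera_matrix', 'position', 'rotation']) [[458.44351274   0.         279.90346364]
 [  0.         458.44351274 209.26390469]
 [  0.           0.           1.        ]] [ 0.17271867 -0.50526801  0.700146  ] [ 0.80122191 -0.28586014 -0.69924509]
```

View pics/scene0.png

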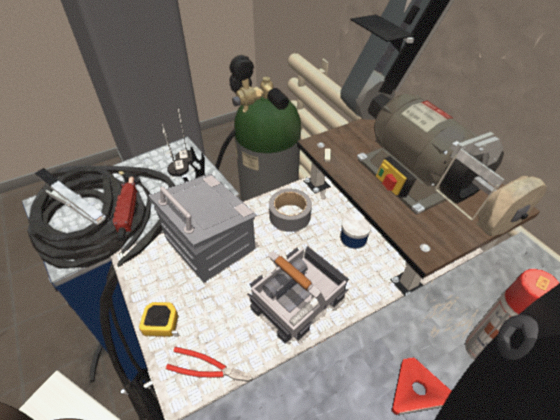

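View pics/side0.png

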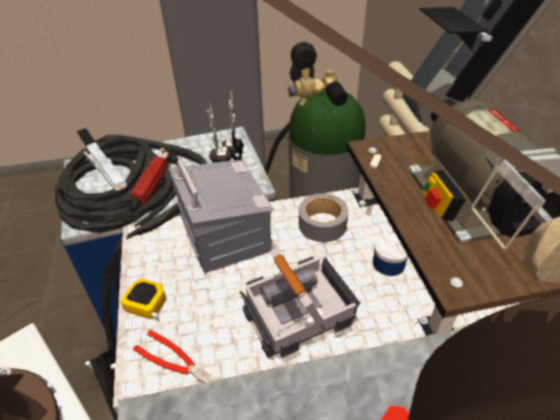

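Run:
```python
from h import *
ims=[]
for n in('scene','side'):
    d=dict(np.load(f'last_{n}.npz')); P=cloud(d).reshape(-1,3); c=d['pixels'].reshape(-1,3)
    ok=np.isfinite(P[:,0]); P=P[ok];c=c[ok]
    t=P[(abs(P[:,2])<.01)]; print(n,len(t),np.median(t[:,2]))
    o=np.argsort(P[:,2]);P=P[o];c=c[o]
    # top-down 1.5mm px ; x 0.25..0.95 up, y -.65...0.25
    u=((0.15-P[:,1])/.0015).astype(int); v=((0.95-P[:,0])/.0015).astype(int)
    m=(u>=0)&(u<390)&(v>=0)&(v<450)&(P[:,2]<.3)&(P[:,2]>-.05)
    I=np.zeros((450,390,3),np.uint8);I[v[m],u[m]]=c[m]; ims.append(I)
    H=np.zeros((450,390),np.uint8);H[v[m],u[m]]=np.clip(P[m,2]/.17*255,0,255)
    for k in range(0,450,100): cv2.putText(I,'%.2f'%(0.95-k*.0015),(0,k+10),0,.35,(0,0,255))
    for k in range(0,390,100): cv2.putText(I,'%.2f'%(0.15-k*.0015),(k,440),0,.35,(0,0,255))
    hm=cv2.applyColorMap(H,cv2.COLORMAP_JET)
    if n=='scene': ims.append(hm)
cv2.imwrite('pics/top.png',np.hstack([ims[0],ims[1]]));
```

```text
scene 37889 0.00014893888950107126
side 40675 3.3800159103369865e-05
```

View pics/top.png

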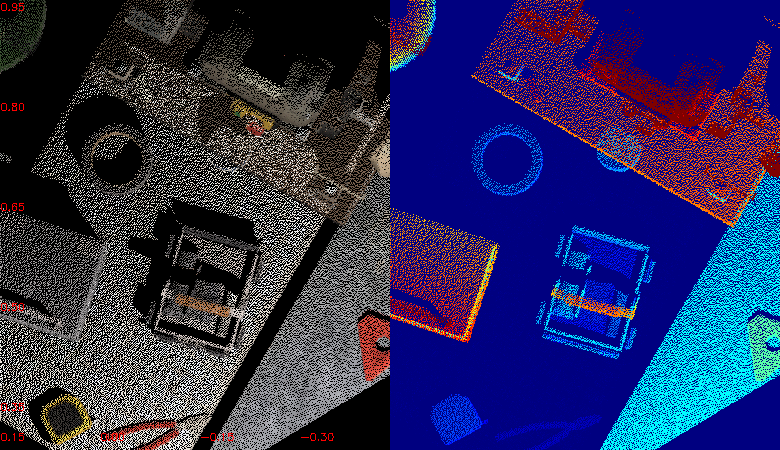

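```bash
cat > meas.py <<'E'
from h import *
A=[];C=[]
for n in('scene','side'):
    d=dict(np.load(f'last_{n}.npz')); P=cloud(d).reshape(-1,3); ok=np.isfinite(P[:,0]); 
    A.append(P[ok]);C.append(d['pixels'].reshape(-1,3)[ok])
for n,P,c in zip(('scene','side'),A,C):
    c=c.astype(int); near=(abs(P[:,0]-.515)<.12)&(abs(P[:,1]+.16)<.12)
    g=P[near&(P[:,2]>.09)&(P[:,2]<.16)&(c[:,2]-c[:,0]>50)]
    r=cv2.minAreaRect(g[:,:2].astype(np.float32)); print(n,'grip',len(g),np.median(g,0),g.min(0),g.max(0),r)
    s=P[near&(P[:,2]>.012)&(P[:,2]<.075)]
    print(' stand+pan rect',cv2.minAreaRect(s[:,:2].astype(np.float32)),np.percentile(s[:,2],[5,50,90,99]))
    b=P[(P[:,2]>.108)&(P[:,2]<.124)&(P[:,1]>-.05)&(P[:,1]<.35)&(P[:,0]>.3)&(P[:,0]<.75)]
    r=cv2.minAreaRect(b[:,:2].astype(np.float32)); print(' lid',len(b),np.median(b[:,2]),r,cv2.boxPoints(r).round(3).tolist())
    h=P[(P[:,2]>.14)&(P[:,2]<.175)&(P[:,1]>-.05)&(P[:,1]<.35)&(P[:,0]>.3)&(P[:,0]<.65)]
    print(' rod',len(h),np.median(h,0),h[:,2].max(),cv2.minAreaRect(h[:,:2].astype(np.float32)))
    for nm,lo,hi,xc,yc in(('tape',.04,.055,.72,-.03),('tin',.045,.06,.73,-.2)):
        t=P[(P[:,2]>lo)&(P[:,2]<hi)&(abs(P[:,0]-xc)<.08)&(abs(P[:,1]-yc)<.08)]
        print(nm,cv2.minEnclosingCircle(t[:,:2].astype(np.float32)))
P=np.vstack(A);c=np.vstack(C)
d=dict(np.load('last_scene.npz'));a=cv2.resize(d['pixels'][225:345,235:360],(375,360),interpolation=2)
d=dict(np.load('last_side.npz'));b=cv2.resize(d['pixels'][235:355,235:365],(390,360),interpolation=2)
cv2.imwrite('pics/pan.png',np.hstack([a,b]))
E
python3 meas.py
```

```text
scene grip 389 [ 0.49015003 -0.1560765   0.13228217] [ 0.47468834 -0.19469887  0.12487184] [ 0.51029446 -0.11306202  0.1365839 ] ((0.492249995470047, -0.15376469492912292), (0.08330530673265457, 0.01733478531241417), 74.60930633544922)
 stand+pan rect ((0.5012778043746948, -0.1933787316083908), (0.22177696228027344, 0.17982365190982819), 74.17335510253906) [0.02303429 0.04405718 0.06250848 0.06558546]
 lid 937 0.11959717655596114 ((0.582493782043457, 0.18626399338245392), (0.3948364853858948, 0.17278137803077698), 64.5631332397461) [[0.41999998688697815, 0.04500000178813934], [0.5759999752044678, -0.028999999165534973], [0.7450000047683716, 0.3269999921321869], [0.5889999866485596, 0.4020000100135803]]
 rod 1264 [0.47836365 0.09501822 0.14445075] 0.17480483718944317 ((0.4920099377632141, 0.10668863356113434), (0.1761990338563919, 0.06138262525200844), 71.49938201904297)
tape ((0.710305392742157, -0.02482970617711544), 0.05436943471431732)
tin ((0.7265211939811707, -0.19239962100982666), 0.03475777432322502)
side grip 475 [ 0.48803513 -0.15899961  0.13196949] [ 0.47273854 -0.19557319 
[... 246 characters left out ...]
540768146515), 74.02640533447266) [0.02250789 0.04389498 0.0621307  0.06514852]
 lid 1138 0.11994255352389616 ((0.5826181769371033, 0.1897217035293579), (0.404050350189209, 0.17491330206394196), 64.38066101074219) [[0.41600000858306885, 0.04500000178813934], [0.5740000009536743, -0.029999999329447746], [0.7490000128746033, 0.33399999141693115], [0.5910000205039978, 0.4099999964237213]]
 rod 1221 [0.47477768 0.08779463 0.1444046 ] 0.17493900685109776 ((0.4881177544593811, 0.10863372683525085), (0.17929092049598694, 0.05669290944933891), 72.0065689086914)
tape ((0.7094937562942505, -0.02484137937426567), 0.05531596019864082)
tin ((0.7229157090187073, -0.19224229454994202), 0.03432634100317955)
```

View pics/pan.png

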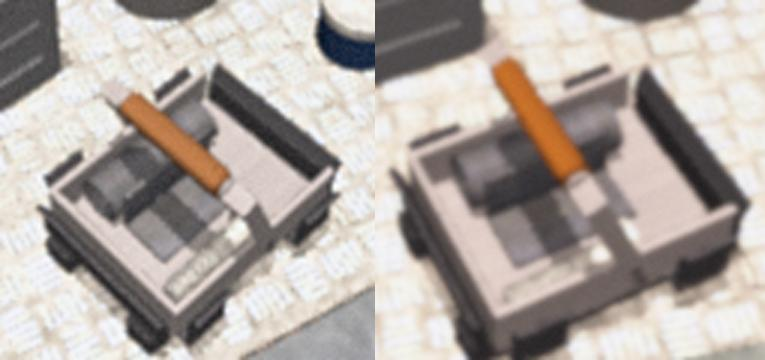

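```bash
cat > m2.py <<'E'
from meas import A,C,np,cv2
for n,P in zip(('scene','side'),A):
    h=P[(P[:,2]>.150)&(P[:,2]<.168)&(P[:,1]>-.02)&(P[:,1]<.2)&(P[:,0]>.35)&(P[:,0]<.62)]
    # keep near the front edge
    print(n,'rod',len(h),np.median(h,0),np.percentile(h[:,2],[5,50,95]),cv2.minAreaRect(h[:,:2].astype(np.float32)))
    b=P[(P[:,2]>.113)&(P[:,2]<.124)&(P[:,1]>-.05)&(P[:,1]<.25)&(P[:,0]>.38)&(P[:,0]<.72)]
    u=((0.3-b[:,1])/.002).astype(int);v=((.75-b[:,0])/.002).astype(int)
    M=np.zeros((200,200),np.uint8);M[v,u]=255;M=cv2.morphologyEx(M,cv2.MORPH_CLOSE,np.ones((5,5)));M=cv2.morphologyEx(M,cv2.MORPH_OPEN,np.ones((5,5)))
    k,l,st,ce=cv2.connectedComponentsWithStats(M);i=1+st[1:,4].argmax()
    q=b[l[v,u]==i]; r=cv2.minAreaRect(q[:,:2].astype(np.float32)); print(' lid',len(q),r,cv2.boxPoints(r).round(4).tolist(),np.median(q[:,2]))
    e=P[(abs(P[:,0]-.515)<.11)&(abs(P[:,1]+.155)<.1)&(P[:,2]>.047)&(P[:,2]<.067)]
    r=cv2.minAreaRect(e[:,:2].astype(np.float32)); print(' pan/stand top',len(e),r)
    e=P[(abs(P[:,0]-.515)<.12)&(abs(P[:,1]+.155)<.12)&(P[:,2]>.056)&(P[:,2]<.067)]
    r=cv2.minAreaRect(e[:,:2].astype(np.float32)); print(' pan walls',len(e),r)
E
python3 m2.py | grep -v "^tape\|^tin\|grip\|rect"
```

```text
lid 937 0.11959717655596114 ((0.582493782043457, 0.18626399338245392), (0.3948364853858948, 0.17278137803077698), 64.5631332397461) [[0.41999998688697815, 0.04500000178813934], [0.5759999752044678, -0.028999999165534973], [0.7450000047683716, 0.3269999921321869], [0.5889999866485596, 0.4020000100135803]]
 rod 1264 [0.47836365 0.09501822 0.14445075] 0.17480483718944317 ((0.4920099377632141, 0.10668863356113434), (0.1761990338563919, 0.06138262525200844), 71.49938201904297)
 lid 1138 0.11994255352389616 ((0.5826181769371033, 0.1897217035293579), (0.404050350189209, 0.17491330206394196), 64.38066101074219) [[0.41600000858306885, 0.04500000178813934], [0.5740000009536743, -0.029999999329447746], [0.7490000128746033, 0.33399999141693115], [0.5910000205039978, 0.4099999964237213]]
 rod 1221 [0.47477768 0.08779463 0.1444046 ] 0.17493900685109776 ((0.4881177544593811, 0.10863372683525085), (0.17929092049598694, 0.05669290944933891), 72.0065689086914)
scene rod 71 [0.48596223 0.15412581 0.15905166] [0.15058163 0.15905166 0.16647611] ((0.477522075176239, 0.11076101660728455), (0.10783268511295
[... 652 characters left out ...]
 [0.15030588 0.157375   0.16594626] ((0.4728214740753174, 0.1096733957529068), (0.10967639088630676, 0.015347767621278763), 73.50447082519531)
 lid 681 ((0.5932003855705261, 0.07359187304973602), (0.17796939611434937, 0.0386492982506752), 70.39288330078125) [[0.5450999736785889, -0.003700000001117587], [0.5814999938011169, -0.016699999570846558], [0.6413000226020813, 0.1509000062942505], [0.6049000024795532, 0.1639000028371811]] 0.12123302911385025
 pan/stand top 2779 ((0.504534125328064, -0.1795864701271057), (0.19648344814777374, 0.17754186689853668), 74.3910140991211)
 pan walls 1795 ((0.497708797454834, -0.19701579213142395), (0.20494014024734497, 0.17569462954998016), 74.18743133544922)
```

```bash
cat > m3.py <<'E'
from meas import A,np,cv2
for n,P in zip(('scene','side'),A):
    # box frame guess yaw -17
    ex=np.array([np.cos(np.radians(-17)),np.sin(np.radians(-17))]);ey=np.array([-ex[1],ex[0]])
    o=np.array([.55,.09]);a=(P[:,:2]-o)@ex;b=(P[:,:2]-o)@ey
    for lo in np.arange(-.13,.1,.01):
        m=(abs(a-lo)<.005)&(abs(b)<.06)&(P[:,2]>.08)&(P[:,2]<.28)
        if m.sum()>4: print(n,lo.round(3),m.sum(),np.percentile(P[m,2],[5,50,90,100]).round(4),np.percentile(b[m],[0,100]).round(3))
    m=(a>-.15)&(a<.1)&(b>-.11)&(b<.11)&(P[:,2]>.105)&(P[:,2]<.3)
    Q=P[m];r=cv2.minAreaRect(Q[:,:2].astype(np.float32));print(r)
E
python3 m3.py|grep "^scene 0\|^side 0\|^scene -\|^side -\|^(("
```

```text
scene -0.09 432 [0.0843 0.1345 0.1473 0.149 ] [-0.059  0.06 ]
scene -0.08 258 [0.1443 0.1468 0.1605 0.1816] [-0.06   0.058]
scene -0.07 418 [0.1428 0.1792 0.1867 0.1891] [-0.06   0.054]
scene -0.06 114 [0.1406 0.1427 0.1442 0.1844] [-0.06   0.056]
scene -0.05 118 [0.1392 0.1409 0.1423 0.1431] [-0.06   0.055]
scene -0.04 184 [0.1379 0.1397 0.1411 0.1426] [-0.059  0.059]
scene -0.03 180 [0.136  0.1379 0.1394 0.1404] [-0.06   0.059]
scene -0.02 180 [0.1342 0.1358 0.1376 0.1391] [-0.06   0.058]
scene -0.01 174 [0.1324 0.134  0.1354 0.1376] [-0.06   0.059]
scene -0.0 172 [0.1303 0.1323 0.1337 0.1348] [-0.06   0.059]
scene 0.01 164 [0.1284 0.1303 0.1317 0.134 ] [-0.06   0.059]
scene 0.02 168 [0.1265 0.1283 0.1298 0.1313] [-0.06   0.059]
scene 0.03 161 [0.1249 0.1266 0.1281 0.1302] [-0.06   0.059]
scene 0.04 149 [0.1218 0.1246 0.1265 0.1278] [-0.059  0.059]
scene 0.05 153 [0.1202 0.122  0.1242 0.127 ] [-0.06   0.059]
scene 0.06 147 [0.118  0.1203 0.1224 0.1243] [-0.059  0.06 ]
scene 0.07 20 [0.1169 0.1179 0.1186 0.1192] [-0.059  0.06 ]
((0.5377649068832397, 0.09248184412717819), (0.17825131
[... 417 characters left out ...]
ide -0.03 197 [0.135  0.137  0.1383 0.1391] [-0.06  0.06]
side -0.02 189 [0.1336 0.1352 0.1367 0.1383] [-0.06   0.059]
side -0.01 192 [0.1315 0.1333 0.1346 0.1362] [-0.06   0.059]
side -0.0 186 [0.1297 0.1313 0.1328 0.1344] [-0.06   0.059]
side 0.01 186 [0.1279 0.1295 0.1308 0.1327] [-0.06   0.059]
side 0.02 183 [0.1259 0.1275 0.129  0.1303] [-0.06  0.06]
side 0.03 177 [0.1239 0.1258 0.1269 0.1284] [-0.059  0.059]
side 0.04 176 [0.1215 0.1233 0.1249 0.127 ] [-0.06  0.06]
side 0.05 176 [0.1195 0.1214 0.1232 0.1255] [-0.06  0.06]
side 0.06 142 [0.1174 0.1191 0.1212 0.1228] [-0.058  0.059]
((0.5351808667182922, 0.09261715412139893), (0.18073950707912445, 0.15835466980934143), 72.03463745117188)
```

```bash
cat > m4.py <<'E'
from meas import A,np,cv2
for n,P in zip(('scene','side'),A):
    yaw=np.radians(-18);ex=np.array([np.cos(yaw),np.sin(yaw)]);ey=np.array([-ex[1],ex[0]])
    m=(P[:,2]>.170)&(P[:,2]<.2)&(abs(P[:,0]-.48)<.08)&(abs(P[:,1]-.11)<.12); Q=P[m]
    r=cv2.minAreaRect(Q[:,:2].astype(np.float32));t=Q[Q[:,2]>.185]
    print('R',n,m.sum(),r,t.mean(0),Q[:,2].max())
    e=P[(P[:,2]>.108)&(P[:,2]<.3)&(abs(P[:,0]-.535)<.13)&(abs(P[:,1]-.09)<.13)]
    r=cv2.minAreaRect(e[:,:2].astype(np.float32));print('R lid',r,cv2.boxPoints(r).round(4).tolist())
    # pan frame
    yaw=np.radians(-15.5);ex=np.array([np.cos(yaw),np.sin(yaw)]);ey=np.array([-ex[1],ex[0]])
    a=(P[:,:2]-[.515,-.16])@ex;b=(P[:,:2]-[.515,-.16])@ey
    w=(abs(a)<.11)&(abs(b)<.09)&(P[:,2]>.045)&(P[:,2]<.066)
    r=cv2.minAreaRect(P[w][:,:2].astype(np.float32));print('R stand',r)
    h=np.histogram(a[w],np.arange(-.11,.111,.005))[0];print('R a',h.tolist());print('R b',np.histogram(b[w],np.arange(-.09,.091,.005))[0].tolist())
E
python3 m4.py|grep "^R"
```

```text
R scene 245 ((0.4825495481491089, 0.10914060473442078), (0.10941707342863083, 0.01172746904194355), 71.9342041015625) [0.48211464 0.10704772 0.1862461 ] 0.18910950192739973
R lid ((0.5377649068832397, 0.09248184412717819), (0.17825131118297577, 0.15878945589065552), 71.90291595458984) [[0.43459999561309814, 0.03240000084042549], [0.5855000019073486, -0.016899999231100082], [0.6409000158309937, 0.1525000035762787], [0.49000000953674316, 0.20190000534057617]]
R stand ((0.5124073028564453, -0.15876968204975128), (0.14911217987537384, 0.17728601396083832), 74.17335510253906)
R a [0, 0, 0, 44, 102, 30, 251, 57, 39, 41, 43, 60, 83, 85, 67, 65, 61, 67, 57, 56, 72, 52, 17, 10, 8, 9, 25, 54, 67, 55, 65, 52, 33, 30, 37, 19, 13, 170, 137, 6, 0, 0, 0, 0]
R b [0, 0, 0, 64, 36, 61, 260, 35, 40, 44, 48, 34, 36, 36, 37, 30, 34, 31, 33, 35, 31, 156, 65, 110, 119, 114, 96, 87, 61, 254, 25, 47, 78, 2, 0, 0]
R side 243 ((0.48012953996658325, 0.10876038670539856), (0.10773804038763046, 0.011692208237946033), 72.0652084350586) [0.48096998 0.10944874 0.18619641] 0.1883507803633775
R lid ((0.5351808667182922, 0.09261715412139893), (0.18073950707912445, 0.15835466980934143), 72.03463745117188) [[0.4320000112056732, 0.031099999323487282], [0.5825999975204468, -0.017799999564886093], [0.6384000182151794, 0.1542000025510788], [0.4876999855041504, 0.2029999941587448]]
R stand ((0.5106323957443237, -0.15775789320468903), (0.15115463733673096, 0.17754186689853668), 74.3910140991211)
R a [0, 0, 0, 140, 108, 118, 190, 57, 57, 58, 51, 106, 115, 104, 92, 87, 86, 89, 80, 91, 38, 16, 23, 19, 77, 87, 83, 84, 85, 86, 87, 56, 48, 47, 43, 28, 61, 253, 72, 0, 0, 0, 0, 0]
R b [0, 0, 0, 101, 10, 222, 380, 40, 53, 56, 53, 45, 43, 41, 40, 42, 42, 35, 42, 38, 33, 275, 80, 120, 163, 145, 114, 91, 52, 430, 12, 49, 73, 2, 0, 0]
```

```bash
python3 -m creep '[[0,0,-1,-1,0.6],[0,0,-1,-1,0.6],[0,0,-1,-1,0.6],[0,0,-1,-1,0.6],[0,0,0,-1,0.6],[0,0,0,-1,0.6],[0,0,0,-1,0.6],[0,0,0,-1,0.6],[0,0,0,-1,0.6],[0,0,0,-1,0.6],[0,0,0,-1,0.6],[0,0,0,-1,0.6]]'
cat > go.py <<'E'
import sys
from h import *
# usage go.py x y z yaw(tool-y heading deg): remaining move in tool units
s=readout.observe();M=R.from_rotvec(s['ee_rot']).as_matrix();p=np.array(s['position'])
t=np.array([float(a) for a in sys.argv[1:4]])
yaw=np.degrees(np.arctan2(M[1,1],M[0,1]))
print('t',round(s['clock'],2),'pos',p.round(4),'yaw',yaw.round(1),'F',np.round(s['force'],1),'w',round(s['width']*92,1),'gf',s['gripper_force'],'zax',M[:,2].round(3))
print('units',(M.T@(t-p)/.04).round(2))
if len(sys.argv)>4: print('turn',-(float(sys.argv[4])-yaw)/4)
E
python3 go.py .481 .109 .28 -18
```

```text
clock: 1.6
position: [0.214, -0.587, 0.3519]
ee_rot: [-2.601, -1.76, -0.0]
force: [0.4, 0.1, -0.1]
width: 0.599
gripper_force: 0.0
t 1.6 pos [ 0.214  -0.587   0.3519] yaw -21.8 F [ 0.4  0.1 -0.1] w 55.1 gf 0.0 zax [-0.     0.001 -1.   ]
units [18.63 -0.27  1.81]
turn -0.957843272519292
```

```bash
python3 -m creep '[[0.5,0,0,-0.95,0.6],[1,0,0,0,0.6],[1,0,0,0,0.6],[1,0,0,0,0.6],[1,0,0,0,0.6],[1,0,0,0,0.6],[1,0,0,0,0.6],[1,0,0,0,0.6],[1,0,0,0,0.6],[1,0,0,0,0.6],[1,0,0,0,0.6],[1,0,0,0,0.6]]' >/dev/null; python3 go.py .481 .109 .24 -18
```

```text
t 3.1 pos [ 0.3588 -0.1492  0.3522] yaw -18.2 F [ 0.6 -0.4 -0.3] w 54.9 gf 0.0 zax [-0. -0. -1.]
units [7.09 0.89 2.8 ]
turn -0.04232058558596208
```

```bash
python3 -m creep '[[1,0.1,0,0,0.6],[1,0.1,0,0,0.6],[1,0.1,0.2,0,0.6],[1,0.1,0.4,0,0.6],[1,0.1,0.5,0,0.6],[1,0.2,0.5,0,0.6],[0.9,0.2,0.5,0,0.6],[0.2,0,0.5,0,0.6],[0,0,0.2,0,0.6],[0,0,0,0,0.6]]' >/dev/null; python3 go.py .481 .109 .164 -18
python3 - <<'E'
from h import *
d=grab('wrist');cv2.imwrite('pics/w1.png',d['pixels']);P=cloud(d)
m=(P[...,2]>.172)&(P[...,2]<.195)&(abs(P[...,0]-.48)<.08)&(abs(P[...,1]-.11)<.1)
Q=P[m];print(m.sum());
if m.sum(): print(cv2.minAreaRect(Q[:,:2].astype(np.float32)),Q[:,2].max(),Q.mean(0))
E
```

```text
t 4.35 pos [0.4811 0.1072 0.2401] yaw -18.2 F [-0.7  0.2  0.6] w 55.5 gf 0.0 zax [-0.001 -0.001 -1.   ]
units [ 0.04 -0.02  1.9 ]
turn -0.04899096703786654
1302
((0.4826710820198059, 0.11149600148200989), (0.10872553288936615, 0.011502250097692013), 71.53297424316406) 0.1878553868932605 [0.4841075  0.11418598 0.18440064]
```

View pics/w1.png

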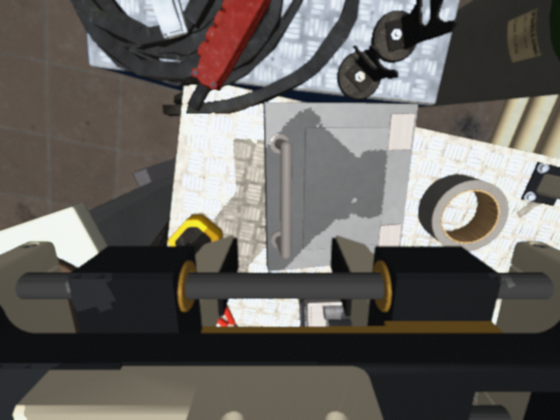

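```bash
python3 -m creep '[[0,0,0.6,0,0.6],[0,0,0.6,0,0.6],[0,0,0.5,0,0.6],[0,0,0.2,0,0.6],[0,0,0,0,0],[0,0,0,0,0],[0,0,0,0,0],[0,0,0,0,0]]' 15; python3 go.py .481 .109 .164 -18
python3 -c "
import numpy as np
p=np.radians(np.linspace(28,124,17));y=-149.3*np.cos(p)/40;z=-149.3*np.sin(p)/40
print(np.c_[np.diff(y),np.diff(z)].round(2).tolist())"
```

```text
clock: 5.4
position: [0.4818, 0.1081, 0.1648]
ee_rot: [2.544, 1.843, 0.001]
force: [0.5, -0.6, 0.6]
width: 0.213
gripper_force: 0.0
t 5.4 pos [0.4818 0.1081 0.1648] yaw -18.2 F [ 0.5 -0.6  0.6] w 19.6 gf 0.0 zax [ 0.001  0.    -1.   ]
units [ 0.01 -0.02  0.02]
turn -0.04187511845881975
[[0.2, -0.33], [0.24, -0.31], [0.27, -0.29], [0.29, -0.26], [0.32, -0.22], [0.34, -0.19], [0.36, -0.15], [0.37, -0.11], [0.38, -0.07], [0.39, -0.03], [0.39, 0.01], [0.39, 0.05], [0.38, 0.09], [0.37, 0.13], [0.35, 0.17], [0.33, 0.2]]
```

```bash
python3 -m creep '[[0,0,0,0,0],[0,0,0,0,0],[0,0.2,-0.33,0,0],[0,0.24,-0.31,0,0],[0,0.27,-0.29,0,0],[0,0.29,-0.26,0,0]]'; python3 go.py .535 .09 .21
```

```text
clock: 6.15
position: [0.5208, 0.0953, 0.2132]
ee_rot: [2.544, 1.842, 0.001]
force: [0.6, 0.1, 0.6]
width: 0.005
gripper_force: 0.0
t 6.15 pos [0.5208 0.0953 0.2132] yaw -18.2 F [0.6 0.1 0.6] w 0.4 gf 0.0 zax [ 0.001  0.    -1.   ]
units [-0.01  0.38  0.08]
```

Run:
```python
from h import *
d=grab('scene');cv2.imwrite('pics/s2.png',cv2.resize(d['pixels'][120:300,100:300],(800,600)))
for n in('scene','wrist'):
    d=grab(n);P=cloud(d)
    c=(P[...,:2]-[.534,.092]);ex=np.array([.951,-.309]);a=c@ex;b=c@[.309,.951]
    for lo in np.arange(-.1,.15,.02):
        m=(abs(a-lo)<.01)&(abs(b)<.045)&(P[...,2]>.05)&(P[...,2]<.4)
        if m.sum()>3: print(n,lo.round(2),m.sum(),np.percentile(P[m][:,2],[5,50,95]).round(3))
```

```text
scene -0.1 577 [0.319 0.356 0.358]
scene -0.08 831 [0.075 0.149 0.358]
scene -0.06 1073 [0.144 0.35  0.393]
scene -0.04 696 [0.141 0.338 0.388]
scene -0.02 1018 [0.138 0.319 0.388]
scene 0.0 900 [0.134 0.321 0.385]
scene 0.02 468 [0.13  0.134 0.357]
scene 0.04 491 [0.126 0.325 0.357]
scene 0.06 752 [0.121 0.333 0.358]
scene 0.08 364 [0.119 0.347 0.358]
wrist -0.1 4437 [0.315 0.325 0.333]
wrist -0.08 4865 [0.146 0.346 0.356]
wrist -0.06 11088 [0.145 0.351 0.364]
wrist -0.04 14985 [0.14  0.348 0.364]
wrist -0.02 16564 [0.138 0.346 0.366]
wrist 0.0 15629 [0.134 0.34  0.365]
wrist 0.02 10470 [0.13  0.346 0.356]
wrist 0.04 8954 [0.126 0.346 0.356]
wrist 0.06 9132 [0.121 0.326 0.349]
wrist 0.08 984 [0.117 0.119 0.318]
```

View pics/s2.png

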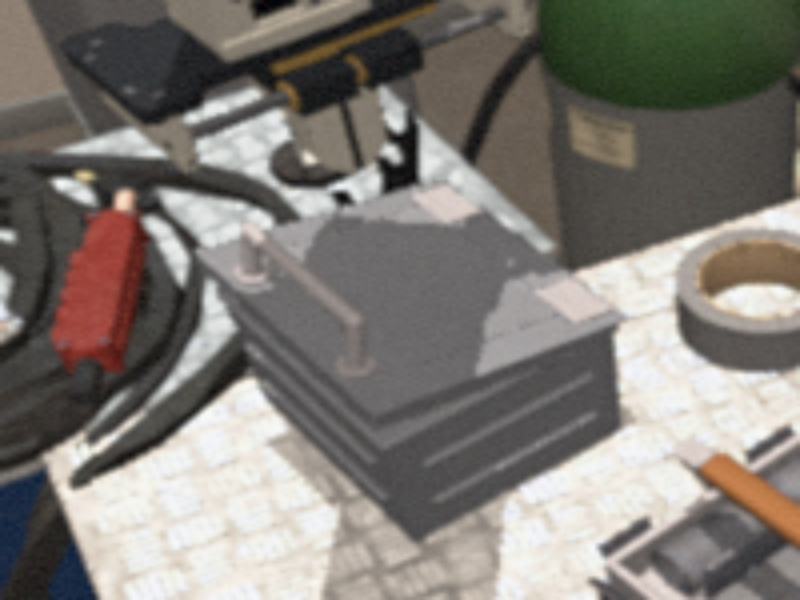

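```bash
python3 -m creep '[[0,-0.25,-0.2,0,0.4],[0,-0.5,0,0,0.4],[0,-0.27,0,0,0.4],[0,0,0,0,0.4],[0,0,0.6,0,0.4],[0,0,0.6,0,0.4],[0,0,0.2,0,0.4],[0,0,0,0,0],[0,0,0,0,0],[0,0,0,0,0],[0,0,0,0,0],[0,0,0,0,0]]' 20; python3 go.py .4815 .109 .164 -18
```

```text
clock: 7.8
position: [0.4809, 0.1083, 0.1642]
ee_rot: [2.544, 1.843, 0.0]
force: [0.4, -0.0, -0.6]
width: 0.006
gripper_force: 0.0
t 7.8 pos [0.4809 0.1083 0.1642] yaw -18.2 F [ 0.4 -0.  -0.6] w 0.6 gf 0.0 zax [ 0. -0. -1.]
units [0.02 0.01 0.01]
turn -0.04145030295861929
```

Run:
```python
from h import *
d=grab('side');r=np.array(d['rotation']);Rm=R.from_rotvec(r).as_matrix() if r.shape!=(3,3) else r
s=readout.observe();M=R.from_rotvec(s['ee_rot']).as_matrix()
I=d['pixels'].copy();K=d['camera_matrix'];P=cloud(d)
for off,c in((0,(0,0,255)),(-.0188,(0,255,0))):
    q=Rm.T@(s['position']+M[:,2]*off-d['position']);u=K[0,2]+K[0,0]*q[0]/-q[2];v=K[1,2]+K[1,1]*q[1]/q[2]
    print(u,v,'depth',-q[2],'map',d['z_map'][int(v),int(u)]);cv2.circle(I,(int(u),int(v)),1,c,-1)
cv2.imwrite('pics/s3.png',cv2.resize(I[max(0,int(v)-80):int(v)+80,int(u)-100:int(u)+100],(800,640))[:600])
```

```text
188.15912085218162 184.1282925568362 depth 0.8528859084968713 map 0.81944954
186.55495462468255 176.1690640179598 depth 0.8402270786075099 map 0.83471495
```

View pics/s3.png

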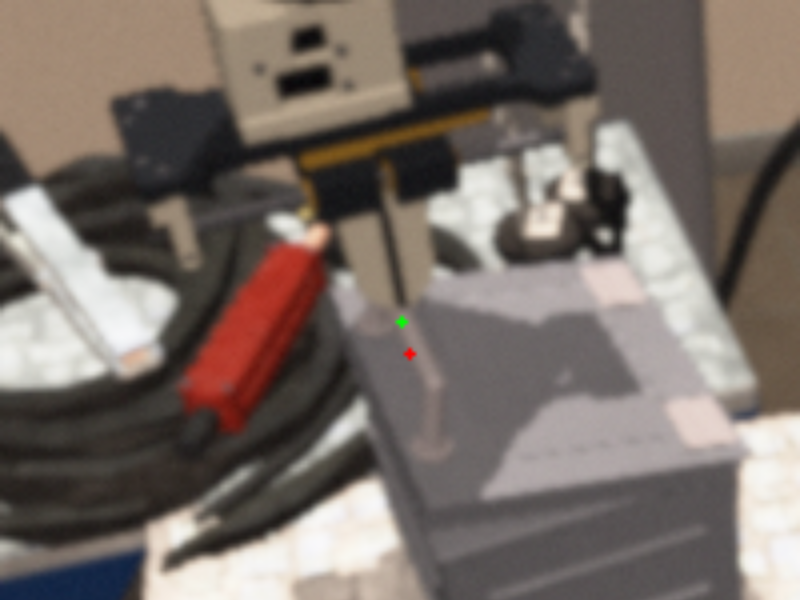

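Run:
```python
from h import *
d=dict(np.load('last_side.npz'));P=cloud(d)
for v,u in((v,u) for v in range(158,190,3) for u in (181,186,190)): print(v,u,d['pixels'][v,u],P[v,u].round(3))
m=(P[...,2]>.165)&(P[...,2]<.3)&(abs(P[...,0]-.48)<.09)&(abs(P[...,1]-.11)<.09)
Q=P[m];
for z in np.arange(.165,.3,.01):
    q=Q[abs(Q[:,2]-z)<.005]; 
    if len(q): print(z.round(3),len(q),q.min(0).round(3),q.max(0).round(3),np.median(q,0).round(3))
```

```text
158 181 [106 123 136] [0.473 0.1   0.232]
158 186 [107 125 139] [0.481 0.098 0.229]
158 190 [120 139 153] [0.488 0.095 0.227]
161 181 [110 127 143] [0.472 0.1   0.227]
161 186 [ 93 108 122] [0.481 0.099 0.222]
161 190 [116 136 152] [0.487 0.096 0.221]
164 181 [116 134 150] [0.471 0.1   0.221]
164 186 [ 83  93 107] [0.478 0.096 0.218]
164 190 [117 135 152] [0.487 0.098 0.213]
167 181 [116 135 152] [0.471 0.102 0.213]
167 186 [63 70 79] [0.479 0.1   0.21 ]
167 190 [119 137 154] [0.484 0.093 0.211]
170 181 [117 135 152] [0.469 0.101 0.208]
170 186 [45 54 59] [0.477 0.099 0.204]
170 190 [109 122 134] [0.483 0.095 0.203]
173 181 [106 111 125] [0.493 0.154 0.158]
173 186 [102 107 120] [0.482 0.111 0.188]
173 190 [ 99  99 106] [0.517 0.163 0.14 ]
176 181 [106 111 123] [0.492 0.153 0.152]
176 186 [126 131 146] [0.478 0.105 0.187]
176 190 [107 106 116] [0.511 0.154 0.141]
179 181 [108 111 122] [0.49  0.152 0.146]
179 186 [112 117 129] [0.474 0.099 0.185]
179 190 [120 122 135] [0.481 0.097 0.183]
182 181 [101 101 106] [0.485 0.145 0.145]
182 186 [102 102 110] [0.494 0.142 0.142]
182 190 [131 1
[... 551 characters left out ...]
199]
0.205 53 [0.463 0.093 0.2  ] [0.49  0.104 0.21 ] [0.477 0.099 0.207]
0.215 91 [0.459 0.092 0.21 ] [0.492 0.119 0.22 ] [0.475 0.099 0.215]
0.225 101 [0.458 0.092 0.22 ] [0.493 0.12  0.23 ] [0.475 0.099 0.225]
0.235 111 [0.458 0.091 0.23 ] [0.494 0.121 0.24 ] [0.476 0.099 0.235]
0.245 113 [0.458 0.091 0.24 ] [0.495 0.11  0.25 ] [0.477 0.1   0.245]
0.255 24 [0.453 0.091 0.25 ] [0.494 0.126 0.26 ] [0.479 0.097 0.251]
0.265 66 [0.391 0.047 0.26 ] [0.561 0.125 0.27 ] [0.484 0.079 0.268]
0.275 395 [0.39  0.046 0.27 ] [0.555 0.132 0.28 ] [0.472 0.075 0.277]
0.285 599 [0.391 0.045 0.28 ] [0.556 0.125 0.29 ] [0.474 0.08  0.285]
0.295 392 [0.39  0.044 0.29 ] [0.557 0.12  0.3  ] [0.491 0.087 0.297]
```

```bash
python3 -m creep '[[0,0,0,0,0.4],[0,0,0,0,0.4],[0,0,0,0,0.4],[0,0,0.45,0,0.4],[0,0,0.4,0,0.4],[0,0,0,0,0],[0,0,0,0,0],[0,0,0,0,0],[0,0,0,0,0],[0,0,0,0,0]]' 20; python3 go.py .4815 .109 .129 -18
```

```text
clock: 9.1
position: [0.4828, 0.1081, 0.1306]
ee_rot: [2.544, 1.841, 0.005]
force: [5.8, -2.1, -4.3]
width: 0.1
gripper_force: 20.0
t 9.1 pos [0.4828 0.1081 0.1306] yaw -18.2 F [ 5.8 -2.1 -4.3] w 9.2 gf 19.99905288219452 zax [ 0.003  0.    -1.   ]
units [ 0.01 -0.04  0.04]
turn -0.05321647347699976
```

```bash
python3 -m creep '[[0,0.2,-0.33,0,0],[0,0.24,-0.31,0,0],[0,0.27,-0.29,0,0],[0,0.29,-0.26,0,0],[0,0.32,-0.22,0,0],[0,0.34,-0.19,0,0]]' ; python3 go.py .4815 .109 .129 -18
```

```text
clock: 9.85
position: [0.5418, 0.0885, 0.1956]
ee_rot: [-2.541, -1.844, 0.005]
force: [-12.1, 1.6, 10.1]
width: 0.098
gripper_force: 20.0
t 9.85 pos [0.5418 0.0885 0.1956] yaw -18.1 F [-12.1   1.6  10.1] w 9.0 gf 20.001561641693115 zax [-0.004 -0.    -1.   ]
units [ 0.02 -1.59  1.67]
turn -0.016883871839669773
```

```bash
python3 -m creep '[[0,0.36,-0.16,0,0],[0,0.37,-0.12,0,0],[0,0.38,-0.07,0,0],[0,0.39,-0.03,0,0],[0,0.39,0.01,0,0],[0,0.39,0.05,0,0]]' ; python3 go.py .4815 .109 .129 -18; python3 -m creep '[[0,0.38,0.09,0,0],[0,0.37,0.13,0,0],[0,0.35,0.17,0,0],[0,0.33,0.2,0,0],[0,0,0,0,0]]' ; python3 go.py .4815 .109 .129 -18
```

```text
clock: 10.6
position: [0.6313, 0.059, 0.2085]
ee_rot: [2.544, 1.842, 0.001]
force: [-4.1, 1.7, 1.4]
width: 0.099
gripper_force: 20.0
t 10.6 pos [0.6313 0.059  0.2085] yaw -18.2 F [-4.1  1.7  1.4] w 9.1 gf 19.999340772628784 zax [ 0.001 -0.    -1.   ]
units [ 0.02 -3.95  1.98]
turn -0.04303492148439325
clock: 11.22
position: [0.6873, 0.0406, 0.1831]
ee_rot: [2.544, 1.84, 0.004]
force: [4.0, 0.0, -0.0]
width: 0.099
gripper_force: 20.0
t 11.22 pos [0.6873 0.0406 0.1831] yaw -18.2 F [ 4.  0. -0.] w 9.1 gf 20.00009000301361 zax [ 0.003  0.    -1.   ]
units [ 0.01 -5.43  1.34]
turn -0.05960011449575209
```

```bash
python3 -m creep '[[0,0,0,0,0.2],[0,0,0,0,0.2],[0,0,-0.3,0,0.2],[0,0,-0.6,0,0.2],[0,0,-1,0,0.2],[0,0,-0.8,0,0.7]]'
python3 - <<'E'
from h import *
d=grab('scene');P=cloud(d);c=(P[...,:2]-[.534,.092]);a=c@[.951,-.309];b=c@[.309,.951]
for z in np.arange(.12,.28,.02):
    m=(abs(P[...,2]-z)<.01)&(abs(b)<.06)&(a>.04)&(a<.2)
    if m.sum(): print(z.round(2),m.sum(),np.percentile(a[m],[5,50,95]).round(3))
E
python3 go.py .4947 -.1536 .17 -15.7
```

```text
clock: 11.98
position: [0.6848, 0.0416, 0.2939]
ee_rot: [2.544, 1.843, 0.002]
force: [0.5, 0.4, -0.7]
width: 0.267
gripper_force: 0.0
0.12 388 [0.073 0.084 0.088]
0.14 293 [0.088 0.091 0.094]
0.16 309 [0.094 0.097 0.1  ]
0.18 318 [0.1   0.103 0.106]
0.2 344 [0.106 0.109 0.112]
0.22 348 [0.112 0.115 0.118]
0.24 602 [0.118 0.123 0.162]
0.26 253 [0.116 0.122 0.128]
t 12.03 pos [0.6861 0.0423 0.2985] yaw -18.2 F [-0.3 -0.5  3.8] w 28.0 gf 0.0 zax [ 0.007  0.001 -1.   ]
units [-6.16 -3.04  3.17]
turn -0.6150948209012101
```

```bash
python3 -m creep '[[-0.6,-0.4,0,-0.6,0.7],[-1,-0.5,0,0,0.7],[-1,-0.5,0,0,0.7],[-1,-0.5,0.3,0,0.7],[-1,-0.5,0.6,0,0.7],[-1,-0.5,0.8,0,0.7],[-0.4,-0.2,0.8,0,0.7],[0,0,0.5,0,0.7],[0,0,0,0,0.7]]'>/dev/null; python3 go.py .4947 -.1536 .067 -15.7
python3 - <<'E'
from h import *
d=grab('wrist');P=cloud(d);c=d['pixels'].astype(int)
m=(P[...,2]>.1)&(P[...,2]<.145)&(abs(P[...,0]-.495)<.06)&(abs(P[...,1]+.155)<.07)&(c[...,2]-c[...,0]>50)
Q=P[m];print(m.sum())
if m.sum(): print(cv2.minAreaRect(Q[:,:2].astype(np.float32)),Q[:,2].max(),Q.mean(0))
cv2.imwrite('pics/w2.png',d['pixels'])
E
```

```text
t 13.15 pos [ 0.4986 -0.155   0.1708] yaw -15.8 F [ 0.3 -0.5  0.4] w 64.4 gf 0.0 zax [-0.002  0.    -1.   ]
units [ 0.01 -0.1   2.59]
turn -0.01749242028903275
2148
((0.4938952922821045, -0.15304934978485107), (0.08339947462081909, 0.02002396434545517), 74.39856719970703) 0.13475630995270382 [ 0.49448011 -0.15019244  0.13075299]
```

```bash
python3 -m creep '[[0,-0.07,0.6,0,0.7],[0,0,0.8,0,0.7],[0,0,0.8,0,0.7],[0,0,0.38,0,0.7],[0,0,0,0,0],[0,0,0,0,0],[0,0,0,0,0],[0,0,0,0,0],[0,0,0,0,0],[0,0,0,0,0]]' 20; python3 go.py .4947 -.1536 .067 -15.7
```

```text
clock: 14.45
position: [0.4957, -0.154, 0.0684]
ee_rot: [-2.504, -1.895, 0.003]
force: [-5.0, 0.8, 7.9]
width: 0.264
gripper_force: 20.0
t 14.45 pos [ 0.4957 -0.154   0.0684] yaw -15.8 F [-5.   0.8  7.9] w 24.3 gf 20.000685676932335 zax [-0.002 -0.    -1.   ]
units [ 0.   -0.03  0.03]
turn -0.014828447646099807
```

```bash
python3 -m creep '[[0,0.1,-0.1,0,0],[0,0.1,-0.1,0,0],[0,0.1,-0.09,0,0],[0,0.1,-0.08,0,0]]'; python3 -m creep '[[0,0.1,-0.08,0,0],[0,0.09,-0.08,0,0],[0,0.09,-0.07,0,0],[0,0.08,-0.07,0,0]]';python3 -m creep '[[0,0,-0.2,0,0],[0,0,-0.3,0,0]]'
```

```text
clock: 14.95
position: [0.5109, -0.1582, 0.0828]
ee_rot: [-2.503, -1.895, 0.004]
force: [-10.1, 3.0, 2.7]
width: 0.232
gripper_force: 20.0
clock: 15.45
position: [0.5251, -0.1621, 0.0952]
ee_rot: [-2.504, -1.895, 0.003]
force: [-7.3, 2.7, 3.0]
width: 0.199
gripper_force: 20.0
clock: 15.7
position: [0.5261, -0.1626, 0.1149]
ee_rot: [-2.505, -1.895, 0.0]
force: [0.7, -0.2, -8.4]
width: 0.194
gripper_force: 20.0
```

```bash
python3 -m creep '[[0,0,-0.5,0,0],[0,0,-0.6,0,0],[0,0,-0.6,0.3,0],[0.2,0,-0.6,0.3,0],[0.4,0,-0.3,0,0],[0.6,0,0,0,0],[0.7,0,0,0,0],[0.7,0,0,0,0],[0.7,0,0,0,0]]'; python3 go.py .5163 .0977 .217 -18
```

```text
clock: 16.82
position: [0.5668, -0.0369, 0.2186]
ee_rot: [2.544, 1.842, -0.003]
force: [-1.1, -5.5, -5.9]
width: 0.195
gripper_force: 20.0
t 16.82 pos [ 0.5668 -0.0369  0.2186] yaw -18.2 F [-1.1 -5.5 -5.9] w 18.0 gf 19.990696907043457 zax [-0.001 -0.002 -1.   ]
units [ 2.8  -2.25  0.03]
turn -0.04166205517926347
```

```bash
python3 -m creep '[[0.4,-0.5,0,0,0],[0.6,-0.6,0,0,0],[0.6,-0.6,0,0,0],[0.6,-0.4,0,0,0],[0.4,-0.15,0,0,0],[0.2,0,0,0,0],[0,0,0,0,0]]'; python3 go.py .5163 .0977 .144 -18
python3 - <<'E'
from h import *
d=grab('side');cv2.imwrite('pics/t1.png',d['pixels']);s=readout.observe()
P=cloud(d);c=d['pixels'].astype(int)
m=(c[...,2]-c[...,0]>60)&(abs(P[...,0]-.516)<.07)&(abs(P[...,1]-.098)<.07)&(P[...,2]>.2)
Q=P[m];print(m.sum(),Q.min(0),Q.max(0),np.median(Q,0)) if m.sum() else 0
q=(P[...,:2]-[.534,.092]);a=q@[.951,-.309];b=q@[.309,.951]
# pan side wall visible: profile lower z by a
for lo in np.arange(-.12,.08,.02):
    m=(abs(a-lo)<.005)&(abs(b+.06)<.012)&(P[...,2]>.125)&(P[...,2]<.33)
    if m.sum(): print(lo.round(2),m.sum(),np.percentile(P[m][:,2],[2,50,98]).round(3))
E
```

```text
clock: 17.7
position: [0.5171, 0.0972, 0.2186]
ee_rot: [2.544, 1.843, -0.0]
force: [-0.0, -0.9, -8.7]
width: 0.196
gripper_force: 20.0
t 17.7 pos [0.5171 0.0972 0.2186] yaw -18.2 F [-0.  -0.9 -8.7] w 18.0 gf 19.996979534626007 zax [-0. -0. -1.]
units [ 0.01 -0.02  1.86]
turn -0.03994262648002245
376 [0.45314796 0.05395324 0.2004472 ] [0.55839055 0.16667373 0.35286936] [0.50776359 0.07912935 0.34121158]
-0.1 100 [0.199 0.214 0.232]
-0.08 71 [0.197 0.218 0.229]
-0.06 46 [0.198 0.214 0.222]
-0.04 27 [0.196 0.208 0.216]
-0.02 155 [0.232 0.26  0.274]
0.0 4 [0.197 0.198 0.199]
0.02 2 [0.192 0.192 0.192]
```

View pics/t1.png

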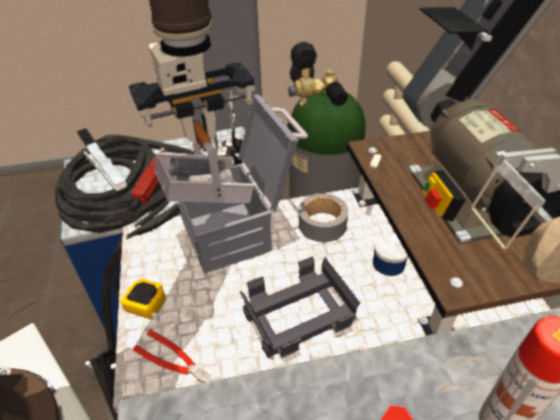

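```bash
python3 -m creep '[[0,0,0.4,0,0],[0,0,0.5,0,0],[0,0,0.5,0,0],[0,0,0.3,0,0],[0,0,0,0,0]]' 14; python3 -m creep '[[0,0.0,0.15,0,0],[0,0.1,0.1,0,0],[0,0.15,0.13,0,0],[0,0.1,0.08,0,0]]'; python3 -m creep '[[0,0.1,0.11,0,0],[0,0.1,0.11,0,0],[0,0.1,0.11,0,0],[0,0,0,0,0]]'; python3 go.py .5413 .0896 .12 -18
```

```text
clock: 18.38
position: [0.5196, 0.0988, 0.1522]
ee_rot: [2.543, 1.842, 0.01]
force: [3.0, 2.4, 8.1]
width: 0.198
gripper_force: 14.1
clock: 18.88
position: [0.5318, 0.0973, 0.1344]
ee_rot: [-2.541, -1.845, -0.012]
force: [-3.4, 11.8, 11.3]
width: 0.207
gripper_force: 13.7
clock: 19.38
position: [0.5436, 0.0958, 0.1219]
ee_rot: [-2.539, -1.845, -0.016]
force: [-2.6, 16.2, 15.0]
width: 0.205
gripper_force: 13.8
t 19.38 pos [0.5436 0.0958 0.1219] yaw -18.0 F [-2.6 16.2 15. ] w 18.8 gf 13.83478626109536 zax [ 0.006  0.008 -1.   ]
units [-0.17 -0.01  0.05]
turn 0.0045862252644859325
```

Run:
```python
from h import *
a=grab('side')['pixels'][60:290,110:330];b=grab('scene')['pixels'][100:300,110:310]
cv2.imwrite('pics/t2.png',np.hstack([cv2.resize(a,(410,430)),cv2.resize(b,(390,430))]))
```

```text
(no output)
```

View pics/t2.png

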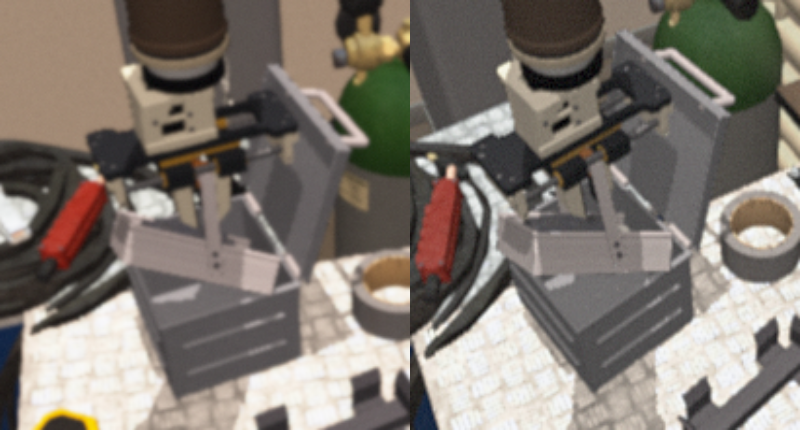

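Run:
```python
from h import *
d=dict(np.load('last_side.npz'));P=cloud(d)
def bx(p): q=p[:2]-np.array([.534,.092]);return np.array([q@[.951,-.309],q@[.309,.951],p[2]])*1000
for nm,x,y in(('back top',122,215),('back edge',120,235),('backwall',125,250),('wall1',140,235),('wall1lo',142,253),('wall2',170,240),('wall2lo',170,262),('wall3',235,255),('wall3lo',235,275),('lip top',272,265),('lip bot',270,284),('hoop foot',217,265),('hoop mid',213,220),('hoop up',207,180),('rimfront',150,290),('rim corner',180,320),('rim side',240,300),('rim far',290,280),('in',200,225),('in2',225,235),('far',260,220)):
    v=int(60+y/430*230);u=int(110+x/410*220);print(nm,u,v,bx(P[v,u]).round(0),d['pixels'][v,u])
```

```text
back top 175 175 [-72.  27. 171.] [106 109 121]
back edge 174 185 [-81.   4. 167.] [ 90  93 104]
backwall 177 193 [-84. -44. 186.] [159 164 182]
wall1 185 185 [-68. -43. 198.] [129 135 150]
wall1lo 186 195 [-70. -49. 180.] [133 137 152]
wall2 201 188 [-42. -48. 185.] [129 134 147]
wall2lo 201 200 [-48. -58. 167.] [135 139 153]
wall3 236 196 [ 16. -64. 157.] [126 131 147]
wall3lo 236 207 [ 11. -73. 140.] [131 134 152]
lip top 255 201 [ 48. -74. 141.] [175 179 198]
lip bot 254 211 [ 42. -81. 125.] [172 178 195]
hoop foot 226 201 [ -6. -70. 159.] [81 82 90]
hoop mid 224 177 [  2. -48. 195.] [128 131 147]
hoop up 221 156 [  6. -30. 228.] [132 136 150]
rimfront 190 215 [-53.  80.  16.] [87 87 92]
rim corner 206 231 [-53. -80. 111.] [109 109 115]
rim side 238 220 [ 10. -79. 112.] [112 112 119]
rim far 265 209 [ 69. -67. 107.] [77 76 80]
in 217 180 [19. 80. 90.] [69 72 77]
in2 230 185 [ 26.   9. 126.] [78 74 79]
far 249 177 [121. 174.  -4.] [146 150 153]
```

```bash
cat > pan.py <<'E'
from h import *
def bx(p): q=p[...,:2]-np.array([.534,.092]);return np.stack([q@[.951,-.309],q@[.309,.951],p[...,2]],-1)*1000
def look(n='side',name=None,off=(0,0,0)):
    d=grab(n);P=cloud(d)
    s=readout.observe()
    if name: cv2.imwrite(name,d['pixels'])
    B=bx(P); g=bx(np.array(s['position'])+[0,0,.0538])
    I=d['pixels'].astype(int);lum=I.sum(2)
    m=(lum>330)&(lum<620)&(abs(I[...,2]-I[...,0])<40)&(abs(B-g-[0,-58,-75])<[105,45,62]).all(-1)
    # largest blob
    k,l,st,ce=cv2.connectedComponentsWithStats(m.astype(np.uint8));i=1+st[1:,4].argmax()
    Q=B[l==i]-g
    # fit plane by RANSAC-free PCA w/ trimming
    for _ in range(8):
        c=np.median(Q,0);u,sv,vt=np.linalg.svd(Q-c,full_matrices=False);r=abs((Q-c)@vt[2]);Q=Q[r<max(3,np.percentile(r,85))]
    nn=vt[2]*np.sign(vt[2][1]);print(n,'wall pts',len(Q),'c rel grip',c.round(),'normal(a,b,z)',nn.round(3),'roll deg',np.degrees(np.arctan2(nn[2],nn[1])).round(1))
    # long direction
    h=Q-c;dirn=vt[0]*np.sign(vt[0][0]);print(' long dir',dirn.round(3),'pitch',np.degrees(np.arcsin(dirn[2])).round(1),'extent',(h@dirn).min().round(),(h@dirn).max().round(), 'min/max',Q.min(0).round(),Q.max(0).round())
if __name__=='__main__': look('side');look('scene')
E
python3 -m creep '[[0,0,-0.3,0,0],[0,-0.2,-0.5,0,0],[0,-0.3,-0.5,0,0],[0,-0.2,-0.5,0,0],[0,0,-0.5,0,0],[0,0,0,0,0]]' 40; python3 go.py .5163 .0977 .217; python3 pan.py
```

```text
clock: 20.23
position: [0.5154, 0.0987, 0.2134]
ee_rot: [2.542, 1.842, 0.005]
force: [-0.2, 0.2, -8.1]
width: 0.187
gripper_force: 39.4
t 20.23 pos [0.5154 0.0987 0.2134] yaw -18.2 F [-0.2  0.2 -8.1] w 17.2 gf 39.436034932095936 zax [ 0.004  0.    -1.   ]
units [-0.02  0.03 -0.09]
side wall pts 968 c rel grip [ 12. -76. -30.] normal(a,b,z) [ 0.023  0.889 -0.457] roll deg -27.2
 long dir [ 0.965 -0.139 -0.222] pitch -12.8 extent -82.0 41.0 min/max [-68. -92. -58.] [ 55. -63. -13.]
scene wall pts 767 c rel grip [ 14. -76. -28.] normal(a,b,z) [ 0.031  0.889 -0.456] roll deg -27.2
 long dir [ 0.965 -0.146 -0.22 ] pitch -12.7 extent -80.0 41.0 min/max [-65. -92. -58.] [ 56. -64. -13.]
```

```bash
python3 -m creep '[[0.25,-0.1,0.2,0,0],[0.3,-0.1,0.4,0,0],[0.2,0,0.3,0,0],[0,0,0.1,0,0],[0,0,0,0,0]]' 60; python3 -m creep '[[0,0.5,0,0,0],[0,-0.5,0,0,0],[0,0.5,0,0,0],[0,-0.5,0,0,0],[0,0.5,0,0,0],[0,-0.5,0,0,0],[0,0,0,0,0]]'; python3 pan.py; python3 go.py .5163 .0977 .217
```

```text
clock: 20.95
position: [0.5162, 0.1287, 0.1707]
ee_rot: [-2.544, -1.843, 0.002]
force: [0.2, 0.3, -8.4]
width: 0.18
gripper_force: 59.4
clock: 21.82
position: [0.5151, 0.1293, 0.1716]
ee_rot: [-2.544, -1.843, 0.001]
force: [-1.5, -0.3, -7.9]
width: 0.18
gripper_force: 59.4
side wall pts 325 c rel grip [ -2. -70. -21.] normal(a,b,z) [0.088 0.929 0.359] roll deg 21.1
 long dir [ 0.789  0.154 -0.594] pitch -36.5 extent -58.0 144.0 min/max [ -70.  -76. -121.] [104. -37. -13.]
scene wall pts 249 c rel grip [  0. -69. -20.] normal(a,b,z) [0.1   0.921 0.377] roll deg 22.3
 long dir [ 0.795  0.153 -0.586] pitch -35.9 extent -59.0 140.0 min/max [ -71.  -77. -118.] [104. -36. -13.]
t 21.93 pos [0.5164 0.1287 0.1716] yaw -18.2 F [-0.7  0.3 -7.7] w 16.7 gf 59.40467074518892 zax [ 0. -0. -1.]
units [-0.74  0.24 -1.13]
```

```bash
python3 -m creep '[[0,-0.7,0,0,0],[0,0.9,0,0,0],[0,-0.9,0,0,0],[0,0.9,0,0,0],[0,-0.9,0,0,0],[0,0.9,0,0,0],[0,-0.9,0,0,0],[0,0.9,0,0,0],[0,-0.9,0,0,0],[0,0.7,0,0,0],[0,0,0,0,0]]'; python3 -m creep '[[0,0,0,0,0]]'
python3 - <<'E'
from h import *
a=grab('side')['pixels'][60:250,110:310];b=grab('scene')['pixels'][100:280,110:310]
cv2.imwrite('pics/t3.png',np.hstack([cv2.resize(a,(400,400)),cv2.resize(b,(400,400))]))
E
```

```text
clock: 23.3
position: [0.5194, 0.128, 0.1721]
ee_rot: [2.545, 1.839, 0.005]
force: [-1.2, 0.0, -3.7]
width: 0.182
gripper_force: 59.2
clock: 23.42
position: [0.5171, 0.1292, 0.1718]
ee_rot: [2.545, 1.842, 0.002]
force: [-0.8, 0.3, -3.1]
width: 0.178
gripper_force: 59.2
```

View pics/t3.png

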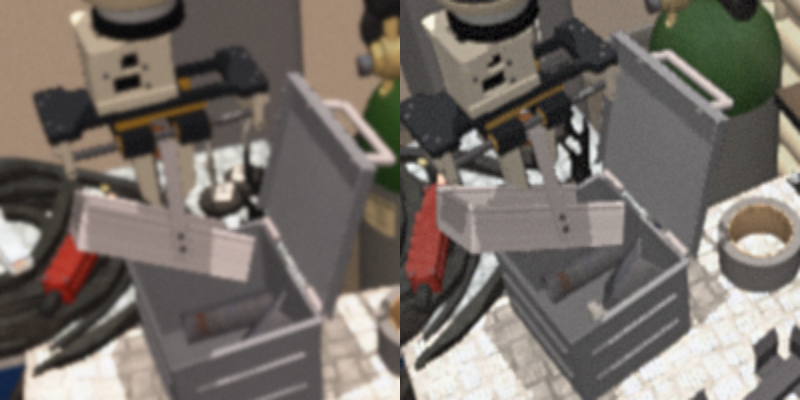

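```bash
python3 -m creep '[[0,-0.2,-0.6,0,0],[0,0,-0.9,0,0],[-0.2,0,-0.8,-0.3,0],[-0.6,0,-0.2,-0.3,0],[-1,0,0,0,0],[-1,0,0,0,0],[-1,0,0,0,0],[-1,0,0,0,0],[-1,0,0,0,0],[-0.5,0,0,0,0]]' 30; python3 go.py .5251 -.1621 .15 -15.7
```

```text
clock: 24.78
position: [0.4386, -0.1127, 0.2713]
ee_rot: [2.507, 1.893, -0.001]
force: [-0.7, 0.6, -2.7]
width: 0.186
gripper_force: 29.6
t 24.77 pos [ 0.4386 -0.1127  0.2713] yaw -15.9 F [-0.7  0.6 -2.7] w 17.1 gf 29.611205916212384 zax [-0.    -0.001 -1.   ]
units [-0.59  2.42  3.03]
turn -0.04795704434659065
```

```bash
python3 -m creep '[[-0.2,0.5,0,0,0],[-0.3,0.8,0.5,0,0],[-0.1,0.7,0.7,0,0],[0,0.4,0.8,0,0],[0,0,0.7,0,0],[0,0,0.3,0,0],[0,0,0,0,0]]' 12; python3 go.py .5251 -.1621 .15 -15.7
cat > pan2.py <<'E'
from h import *
ST=np.array([.5115,-.1583]);yw=np.radians(-15.7);ex=np.array([np.cos(yw),np.sin(yw)]);ey=np.array([-ex[1],ex[0]])
def sf(P): q=P[...,:2]-ST;return np.stack([q@ex,q@ey,P[...,2]],-1)*1000
if __name__=='__main__':
  s=readout.observe();g=sf(np.array(s['position'])+[0,0,.0538]);print('grasp in stand frame',g.round(1))
  for n in('side','scene'):
    d=grab(n);B=sf(cloud(d))-g;I=d['pixels'].astype(int);lum=I.sum(2);org=I[...,2]-I[...,0]>55
    m=org&(abs(B-[0,0,5])<[40,60,40]).all(-1)
    Q=B[m]
    if len(Q)>10:
        c=np.median(Q,0);u,sv,vt=np.linalg.svd(Q-Q.mean(0),full_matrices=False);v=vt[0]*np.sign(vt[0][1]);print(n,'grip n',len(Q),'mean',Q.mean(0).round(1),'axis',v.round(3),'roll',np.degrees(np.arcsin(v[2])).round(1),'ext',((Q-Q.mean(0))@v).min().round(),((Q-Q.mean(0))@v).max().round())
    # near side wall: points with b<-45
    m=(lum>330)&(lum<640)&(abs(I[...,2]-I[...,0])<40)&(B[...,1]<-40)&(B[...,1]>-110)&(abs(B[...,0])<95)&(B[...,2]>-135)&(B[...,2]<0)&(B[...,2]+g[2]>62)
    k,l,st,ce=cv2.connectedComponentsWithStats(m.astype(np.uint8));i=1+st[1:,4].argmax();Q=B[l==i]
    for a in range(-90,80,20):
        q=Q[abs(Q[:,0]-a)<4]
        if len(q)>3: lo=q[q[:,2]<np.percentile(q[:,2],12)];hi=q[q[:,2]>np.percentile(q[:,2],88)];print('  a',a,len(q),'lo b,z',lo[:,1:].mean(0).round(),'hi b,z',hi[:,1:].mean(0).round())
E
python3 pan2.py
```

```text
clock: 25.65
position: [0.525, -0.1596, 0.1512]
ee_rot: [-2.504, -1.896, 0.001]
force: [-0.1, 0.3, -2.4]
width: 0.193
gripper_force: 11.9
t 25.65 pos [ 0.525  -0.1596  0.1512] yaw -15.7 F [-0.1  0.3 -2.4] w 17.8 gf 11.91832114214776 zax [-0.001  0.    -1.   ]
units [-0.06  0.02  0.03]
turn -0.010467861852274662
grasp in stand frame [ 13.4   2.4 205. ]
  a -90 39 lo b,z [-49. -13.] hi b,z [-58.  -1.]
  a -70 74 lo b,z [-66. -16.] hi b,z [-58.  -1.]
  a -50 94 lo b,z [-69. -23.] hi b,z [-59.  -1.]
  a -30 121 lo b,z [-73. -30.] hi b,z [-59.  -2.]
  a -10 155 lo b,z [-77. -37.] hi b,z [-63.  -3.]
  a 10 130 lo b,z [-81. -46.] hi b,z [-66. -13.]
  a 30 123 lo b,z [-85. -53.] hi b,z [-70. -20.]
  a 50 71 lo b,z [-84. -50.] hi b,z [-74. -27.]
  a -90 11 lo b,z [-57.  -8.] hi b,z [-59.  -2.]
  a -70 37 lo b,z [-65. -14.] hi b,z [-58.  -1.]
  a -50 55 lo b,z [-69. -21.] hi b,z [-58.  -1.]
  a -30 70 lo b,z [-73. -27.] hi b,z [-60.  -2.]
  a -10 102 lo b,z [-76. -34.] hi b,z [-61.  -1.]
  a 10 74 lo b,z [-81. -43.] hi b,z [-64.  -9.]
  a 30 68 lo b,z [-84. -50.] hi b,z [-68. -17.]
  a 50 51 lo b,z [-86. -53.] hi b,z [-72. -24.]
```

```bash
python3 -m creep '[[0,0,0.3,0,0],[0,0,0.3,0,0],[0,0,0,0,0],[0.15,0,0,0,0],[-0.15,0,0,0,0],[0.15,0,0,0,0],[-0.15,0,0,0,0],[0,0,0,0,0]]' 6; python3 pan2.py
```

```text
clock: 26.75
position: [0.5252, -0.1608, 0.1272]
ee_rot: [2.506, 1.895, -0.001]
force: [-0.7, -0.0, -3.8]
width: 0.194
gripper_force: 6.0
grasp in stand frame [ 13.8   1.3 181. ]
  a -70 94 lo b,z [-61. -28.] hi b,z [-53.  -3.]
  a -50 116 lo b,z [-64. -35.] hi b,z [-53.  -2.]
  a -30 126 lo b,z [-66. -41.] hi b,z [-54.  -6.]
  a -10 117 lo b,z [-68. -46.] hi b,z [-57.  -8.]
  a 10 86 lo b,z [-70. -52.] hi b,z [-60. -13.]
  a 30 99 lo b,z [-73. -58.] hi b,z [-62. -25.]
  a 50 93 lo b,z [-75. -63.] hi b,z [-64. -29.]
  a -70 56 lo b,z [-60. -29.] hi b,z [-51.  -2.]
  a -50 61 lo b,z [-62. -35.] hi b,z [-52.  -3.]
  a -30 66 lo b,z [-64. -40.] hi b,z [-53.  -5.]
  a -10 61 lo b,z [-67. -45.] hi b,z [-55. -10.]
  a 10 41 lo b,z [-69. -52.] hi b,z [-57.  -5.]
  a 30 58 lo b,z [-71. -57.] hi b,z [-60. -22.]
  a 50 52 lo b,z [-73. -62.] hi b,z [-62. -28.]
  a 70 5 lo b,z [-64. -36.] hi b,z [-65. -32.]
```

```bash
python3 -m creep '[[-0.2,0,0,0,0],[0.25,0,0,0,0],[-0.25,0,0,0,0],[0.25,0,0,0,0],[-0.25,0,0,0,0],[0.25,0,0,0,0],[-0.05,0,0,0,0],[0,0,0,0,0],[0,0,0,0,0]]' 5; python3 pan2.py
```

```text
clock: 27.98
position: [0.5253, -0.16, 0.1272]
ee_rot: [2.505, 1.896, -0.0]
force: [0.6, -0.2, -2.9]
width: 0.198
gripper_force: 5.0
grasp in stand frame [ 13.8   2.1 181. ]
  a -70 105 lo b,z [-60. -31.] hi b,z [-51.  -2.]
  a -50 116 lo b,z [-62. -38.] hi b,z [-52.  -4.]
  a -30 112 lo b,z [-64. -44.] hi b,z [-53.  -9.]
  a -10 111 lo b,z [-66. -50.] hi b,z [-55. -12.]
  a 10 90 lo b,z [-69. -55.] hi b,z [-58. -11.]
  a 30 95 lo b,z [-71. -60.] hi b,z [-61. -27.]
  a 50 90 lo b,z [-73. -67.] hi b,z [-63. -32.]
  a -70 62 lo b,z [-60. -32.] hi b,z [-50.  -2.]
  a -50 67 lo b,z [-62. -37.] hi b,z [-50.  -3.]
  a -30 64 lo b,z [-64. -42.] hi b,z [-53.  -8.]
  a -10 61 lo b,z [-67. -47.] hi b,z [-55. -13.]
  a 10 43 lo b,z [-68. -53.] hi b,z [-56.  -4.]
  a 30 52 lo b,z [-70. -58.] hi b,z [-59. -24.]
  a 50 54 lo b,z [-72. -64.] hi b,z [-61. -30.]
  a 70 7 lo b,z [-67. -46.] hi b,z [-63. -34.]
```

```bash
python3 -m creep '[[0.12,0,0.2,0,0],[0,0,0.4,0,0],[0,0,0.4,0,0],[0,0,0.3,0,0],[0,0,0.12,0,0],[0,0,0,0,0]]' 5; python3 -m creep '[[-0.06,0,0.06,0,0],[-0.08,0,0.07,0,0],[-0.08,0,0.07,0,0],[-0.08,0,0.07,0,0],[-0.08,0,0.06,0,0],[0,0,0,0,0]]'; python3 pan2.py
```

```text
clock: 28.82
position: [0.5258, -0.1555, 0.0697]
ee_rot: [-2.504, -1.895, 0.002]
force: [-2.7, -0.2, -0.2]
width: 0.197
gripper_force: 4.9
clock: 29.58
position: [0.5227, -0.1693, 0.0576]
ee_rot: [-2.504, -1.897, -0.001]
force: [-4.5, 2.0, 5.3]
width: 0.175
gripper_force: 5.6
grasp in stand frame [ 13.8  -7.5 111.4]
  a -70 63 lo b,z [-60. -27.] hi b,z [-55.  -2.]
  a -50 67 lo b,z [-60. -32.] hi b,z [-55.  -3.]
  a -30 88 lo b,z [-60. -39.] hi b,z [-53.  -3.]
  a -10 84 lo b,z [-60. -44.] hi b,z [-54.  -8.]
  a 10 55 lo b,z [-61. -44.] hi b,z [-55.  -2.]
  a 30 61 lo b,z [-59. -47.] hi b,z [-53. -20.]
  a 50 45 lo b,z [-58. -48.] hi b,z [-53. -25.]
  a 70 21 lo b,z [-56. -47.] hi b,z [-54. -32.]
  a -70 34 lo b,z [-59. -22.] hi b,z [-47.  -2.]
  a -50 8 lo b,z [-58. -30.] hi b,z [-58. -21.]
  a -30 24 lo b,z [-59. -38.] hi b,z [-52.  -2.]
  a -10 40 lo b,z [-59. -42.] hi b,z [-52.  -7.]
  a 10 22 lo b,z [-59. -25.] hi b,z [-55.  -2.]
  a 30 30 lo b,z [-58. -47.] hi b,z [-52. -19.]
  a 50 23 lo b,z [-57. -46.] hi b,z [-54. -24.]
  a 70 14 lo b,z [-56. -47.] hi b,z [-53. -30.]
```

```bash
python3 -m creep '[[0.08,0,0,0,0],[0.04,-0.08,0.07,0,0],[0,-0.09,0.07,0,0],[0,-0.09,0.08,0,0],[0,-0.1,0.08,0,0]]' 4; python3 pan2.py; python3 -m creep '[[0,-0.1,0.08,0,0],[0,-0.1,0.09,0,0],[0,-0.1,0.1,0,0],[0,-0.1,0.1,0,0],[0,0,0,0,0]]'; python3 pan2.py
```

```text
clock: 30.3
position: [0.5099, -0.1623, 0.0455]
ee_rot: [2.505, 1.894, -0.001]
force: [-4.7, -1.9, 3.6]
width: 0.194
gripper_force: 4.0
grasp in stand frame [-0.5 -4.2 99.3]
  a -70 24 lo b,z [-58. -29.] hi b,z [-55.  -8.]
  a -50 75 lo b,z [-59. -32.] hi b,z [-53.  -2.]
  a -30 79 lo b,z [-59. -34.] hi b,z [-53.  -2.]
  a -10 71 lo b,z [-59. -35.] hi b,z [-53.  -4.]
  a 10 78 lo b,z [-60. -35.] hi b,z [-56.  -2.]
  a 30 57 lo b,z [-58. -35.] hi b,z [-53. -10.]
  a 50 54 lo b,z [-58. -36.] hi b,z [-54. -13.]
  a 70 45 lo b,z [-58. -36.] hi b,z [-54. -17.]
  a -70 15 lo b,z [-57. -31.] hi b,z [-53. -10.]
  a -50 25 lo b,z [-57. -32.] hi b,z [-52.  -2.]
  a -30 35 lo b,z [-58. -34.] hi b,z [-51.  -1.]
  a -10 39 lo b,z [-58. -34.] hi b,z [-51.  -4.]
  a 10 35 lo b,z [-58. -35.] hi b,z [-56.  -2.]
  a 30 31 lo b,z [-58. -34.] hi b,z [-52. -10.]
  a 50 27 lo b,z [-57. -34.] hi b,z [-53. -13.]
  a 70 25 lo b,z [-57. -34.] hi b,z [-54. -15.]
clock: 31.02
position: [0.4971, -0.1586, 0.0321]
ee_rot: [2.502, 1.892, 0.004]
force: [-1.5, -5.8, 16.7]
width: 0.226
gripper_force: 4.0
grasp in stand frame [-13.8  -4.2  85.9]
  a -50 45 lo b,z [-55. -23.] hi b,z [-53.  -5.]
  a -30 49 lo b,z [-56. -22.] hi b,z [-52.  -5.]
  a -10 46 lo b,z [-56. -22.] hi b,z [-52.  -5.]
  a 10 44 lo b,z [-55. -22.] hi b,z [-54.  -4.]
  a 30 36 lo b,z [-60. -22.] hi b,z [-52.  -5.]
  a 50 38 lo b,z [-55. -22.] hi b,z [-53.  -5.]
  a 70 42 lo b,z [-55. -22.] hi b,z [-51.  -5.]
  a -50 18 lo b,z [-54. -15.] hi b,z [-52.  -4.]
  a -30 17 lo b,z [-54. -16.] hi b,z [-52.  -4.]
  a -10 26 lo b,z [-55. -21.] hi b,z [-51.  -3.]
  a 10 26 lo b,z [-55. -22.] hi b,z [-51.  -4.]
  a 30 13 lo b,z [-58. -17.] hi b,z [-56.  -2.]
  a 50 22 lo b,z [-54. -23.] hi b,z [-50.  -3.]
  a 70 21 lo b,z [-55. -23.] hi b,z [-50.  -5.]
```

```bash
python3 -m creep '[[0,0,-0.1,0,0.32],[0.05,0,0,0,0.36],[0,0,0,0,0.36],[0,0,0,0,0.36]]'; python3 pan2.py
```

```text
clock: 31.62
position: [0.4949, -0.1549, 0.0341]
ee_rot: [-2.504, -1.896, 0.0]
force: [-0.3, -1.3, 0.4]
width: 0.36
gripper_force: 0.0
grasp in stand frame [-16.9  -1.2  87.9]
  a -50 39 lo b,z [-53. -25.] hi b,z [-50. -10.]
  a -30 42 lo b,z [-53. -25.] hi b,z [-50. -10.]
  a -10 35 lo b,z [-53. -23.] hi b,z [-51. -10.]
  a 10 44 lo b,z [-54. -24.] hi b,z [-54.  -2.]
  a 30 29 lo b,z [-56. -25.] hi b,z [-53.  -9.]
  a 50 33 lo b,z [-55. -25.] hi b,z [-52. -10.]
  a 70 33 lo b,z [-55. -25.] hi b,z [-51. -10.]
  a -50 17 lo b,z [-51. -17.] hi b,z [-48. -10.]
  a -30 12 lo b,z [-52. -17.] hi b,z [-50. -10.]
  a -10 18 lo b,z [-53. -24.] hi b,z [-50. -10.]
  a 10 24 lo b,z [-54. -24.] hi b,z [-52.  -4.]
  a 30 13 lo b,z [-57. -18.] hi b,z [-55.  -4.]
  a 50 19 lo b,z [-54. -25.] hi b,z [-51.  -8.]
  a 70 15 lo b,z [-55. -24.] hi b,z [-50.  -9.]
```

```bash
python3 -m creep '[[0,0,-0.3,0,0.45],[0,0,-0.4,0,0.5],[0,0,-0.2,0,0.5],[0,0,0,0,0.5]]'
python3 - <<'E'
from pan2 import *
for n in('side','scene','wrist'):
    d=grab(n);B=sf(cloud(d));I=d['pixels'].astype(int);lum=I.sum(2)
    pan=(lum>330)&(abs(I[...,2]-I[...,0])<45)
    print(n)
    for nm,aa,bb in(('near',range(-60,71,20),(-75,-50)),('far',range(-60,71,20),(50,75))):
        print(' ',nm,[(a,len(q),*(q[q[:,2]>np.percentile(q[:,2],85)].mean(0)[1:].round(0))) for a in aa for q in [B[(abs(B[...,0]-a)<4)&(B[...,1]>bb[0])&(B[...,1]<bb[1])&(B[...,2]>24)&(B[...,2]<110)]] if len(q)>4])
    q=B[(B[...,0]<-60)&(B[...,0]>-95)&(abs(B[...,1])<45)&(B[...,2]>50)&(B[...,2]<100)]
    if len(q): print('  back',[(b,*w[w[:,2]>np.percentile(w[:,2],85)].mean(0).round(0)) for b in(-40,-20,0,20,40) for w in [q[abs(q[:,1]-b)<5]] if len(w)>3])
    m=(abs(B[...,0])<55)&(abs(B[...,1])<50)&(B[...,2]>15)&(B[...,2]<60)
    if m.sum(): print('  floor',[(a,b,B[k][:,2].mean().round(0)) for a in(-50,-30,0,30,50) for b in(-35,0,35) for k in [m&(abs(B[...,0]-a)<6)&(abs(B[...,1]-b)<6)] if k.sum()>3])
E
```

```text
clock: 32.22
position: [0.4958, -0.1553, 0.0715]
ee_rot: [2.504, 1.895, 0.002]
force: [-0.3, 0.4, -1.2]
width: 0.498
gripper_force: 0.0
side
  near [(-60, 87, np.float64(-59.0), np.float64(60.0)), (-40, 78, np.float64(-59.0), np.float64(60.0)), (-20, 69, np.float64(-63.0), np.float64(93.0)), (0, 100, np.float64(-64.0), np.float64(88.0)), (20, 51, np.float64(-60.0), np.float64(61.0)), (40, 75, np.float64(-60.0), np.float64(60.0)), (60, 76, np.float64(-60.0), np.float64(60.0))]
  far [(-60, 57, np.float64(58.0), np.float64(60.0)), (-40, 62, np.float64(58.0), np.float64(60.0)), (0, 33, np.float64(57.0), np.float64(44.0)), (20, 21, np.float64(56.0), np.float64(61.0)), (60, 6, np.float64(54.0), np.float64(27.0))]
  back [(-40, np.float64(-73.0), np.float64(-40.0), np.float64(61.0)), (-20, np.float64(-73.0), np.float64(-20.0), np.float64(61.0)), (0, np.float64(-73.0), np.float64(-0.0), np.float64(61.0)), (20, np.float64(-73.0), np.float64(20.0), np.float64(61.0)), (40, np.float64(-72.0), np.float64(40.0), np.float64(61.0))]
  floor [(-50, -35, np.float64(24.0)), (-50, 0, np.float64(25.0)),
[... 1851 characters left out ...]
60, 255, np.float64(57.0), np.float64(60.0))]
  back [(-20, np.float64(-74.0), np.float64(-16.0), np.float64(59.0)), (0, np.float64(-71.0), np.float64(1.0), np.float64(60.0)), (20, np.float64(-71.0), np.float64(20.0), np.float64(60.0)), (40, np.float64(-71.0), np.float64(40.0), np.float64(60.0))]
  floor [(-50, -35, np.float64(24.0)), (-50, 0, np.float64(24.0)), (-50, 35, np.float64(24.0)), (-30, -35, np.float64(24.0)), (-30, 0, np.float64(24.0)), (-30, 35, np.float64(24.0)), (0, -35, np.float64(24.0)), (0, 0, np.float64(24.0)), (0, 35, np.float64(24.0)), (30, 0, np.float64(24.0)), (30, 35, np.float64(24.0)), (50, -35, np.float64(24.0)), (50, 0, np.float64(24.0)), (50, 35, np.float64(24.0))]
```

```bash
python3 -m creep '[[0,0,-0.6,0,0.5],[0,0,-1,0,0.5],[0,0,-1,0,0.5],[0,0,-1,0,0.5],[0,0,-1,0,0.2],[0,0,-1,0.3,0.2],[0,0,-0.3,0.3,0.2]]' >/dev/null; python3 go.py .6865 .0410 .30 -18
```

```text
t 33.25 pos [ 0.4961 -0.155   0.3084] yaw -18.2 F [0.4 0.5 0.3] w 21.1 gf 0.0 zax [ 0.003 -0.001 -1.   ]
units [6.14 2.99 0.22]
turn -0.05158513804352083
```

```bash
python3 -m creep '[[0.8,0.4,0,0,0.2],[1,0.5,0,0,0.2],[1,0.5,0,0,0.2],[1,0.5,0,0,0.2],[1,0.5,0,0,0.2],[1,0.5,0.1,0,0.2],[0.34,0.1,0.1,0,0.2],[0,0,0,0,0.2],[0,0,0,0,0.2]]' >/dev/null; python3 go.py .6865 .0410 .183 -18
python3 - <<'E'
from pan import *
s=readout.observe();print('tool box',bx(np.array(s['position'])).round(1))
for n in('scene','side','wrist'):
    B=bx(cloud(grab(n)));m=(B[...,0]>135)&(B[...,0]<185)&(abs(B[...,1])<35)&(B[...,2]>215)&(B[...,2]<260)
    if m.sum()>5: print(n,m.sum(),B[m].mean(0).round(1),B[m].min(0).round(1),B[m].max(0).round(1))
E
```

```text
t 34.38 pos [0.6853 0.0393 0.2984] yaw -18.2 F [-0.6  0.1  0.9] w 18.2 gf 0.0 zax [-0.    -0.001 -1.   ]
units [0.05 0.02 2.88]
turn -0.06133481102926641
tool box [160.1  -3.4 298.4]
scene 122 [ 1.601e+02 -2.000e-01  2.402e+02] [155.7 -34.9 234.6] [166.8  34.7 243.4]
side 123 [158.3  -0.4 239.6] [154.2 -34.5 234.5] [164.3  34.  242.9]
wrist 822 [161.5   1.9 240.1] [156.6 -34.9 235.3] [166.7  35.  242.7]
```

```bash
python3 -m creep '[[0,0.03,0.7,0,0.2],[0,0,0.8,0,0.2],[0,0,0.8,0,0.2],[0,0,0.57,0,0.2],[0,0,0,0,0],[0,0,0,0,0],[0,0,0,0,0]]' 20; python3 go.py .6865 .0410 .183 -18
python3 -c "
import numpy as np
p=np.radians(np.linspace(124,16.7,19));y=-149.3*np.cos(p)/40;z=-149.3*np.sin(p)/40
print(np.c_[np.diff(y),np.diff(z)].round(2).tolist())"
```

```text
clock: 35.4
position: [0.6862, 0.0393, 0.1837]
ee_rot: [2.545, 1.842, -0.003]
force: [-3.9, -3.3, -6.2]
width: 0.101
gripper_force: 20.0
t 35.4 pos [0.6862 0.0393 0.1837] yaw -18.2 F [-3.9 -3.3 -6.2] w 9.3 gf 19.999302327632904 zax [-0.001 -0.001 -1.   ]
units [ 0.04 -0.01  0.02]
turn -0.052132817284542554
[[-0.33, -0.2], [-0.35, -0.16], [-0.37, -0.13], [-0.38, -0.09], [-0.39, -0.05], [-0.39, -0.01], [-0.39, 0.03], [-0.38, 0.07], [-0.37, 0.11], [-0.36, 0.15], [-0.34, 0.19], [-0.32, 0.22], [-0.3, 0.25], [-0.27, 0.28], [-0.24, 0.31], [-0.2, 0.33], [-0.17, 0.35], [-0.13, 0.37]]
```

```bash
python3 -m creep '[[0,-0.33,-0.2,0,0],[0,-0.35,-0.16,0,0],[0,-0.37,-0.13,0,0],[0,-0.38,-0.09,0,0],[0,-0.39,-0.05,0,0],[0,-0.39,-0.01,0,0]]'; python3 -m creep '[[0,-0.39,0.03,0,0],[0,-0.38,0.07,0,0],[0,-0.37,0.11,0,0],[0,-0.36,0.15,0,0],[0,-0.34,0.19,0,0],[0,-0.32,0.22,0,0]]';python3 go.py .4815 .109 .129
```

```text
clock: 36.15
position: [0.6029, 0.0669, 0.211]
ee_rot: [2.542, 1.839, 0.002]
force: [2.5, -6.5, -5.3]
width: 0.101
gripper_force: 20.0
clock: 36.9
position: [0.5214, 0.0951, 0.1805]
ee_rot: [2.541, 1.841, 0.005]
force: [2.8, -4.9, -0.6]
width: 0.102
gripper_force: 20.0
t 36.9 pos [0.5214 0.0951 0.1805] yaw -18.2 F [ 2.8 -4.9 -0.6] w 9.4 gf 20.003459751605988 zax [ 0.005 -0.001 -1.   ]
units [ 0.02 -1.06  1.28]
```

```bash
python3 -m creep '[[0,-0.3,0.25,0,0],[0,-0.27,0.28,0,0],[0,-0.24,0.31,0,0],[0,-0.2,0.33,0,0],[0,-0.17,0.35,0,0],[0,-0.13,0.35,0,0],[0,0,0,0,0]]';python3 go.py .4743 .111 .102
```

```text
clock: 37.78
position: [0.4733, 0.1123, 0.1034]
ee_rot: [2.544, 1.843, 0.007]
force: [12.4, 0.9, -7.5]
width: 0.102
gripper_force: 20.0
t 37.77 pos [0.4733 0.1123 0.1034] yaw -18.2 F [12.4  0.9 -7.5] w 9.4 gf 19.996872693300247 zax [ 0.004  0.002 -1.   ]
units [-0.02  0.03  0.03]
```

```bash
python3 -m creep '[[0,0.05,0.12,0,0],[0,0.05,0.1,0,0],[0,0,0,0,0]]'; python3 -m creep '[[0,0,-0.2,0,0.4],[0,0,0,0,0.4],[0,0,0,0,0.4],[0,0,-0.5,0,0.5],[0,0,-1,0,0.5],[0,0,-1,0,0.5],[0,0,-1,0,0.5]]'
cat > fin.py <<'E'
from pan import *
for n in('scene','side'):
    B=bx(cloud(grab(n)))
    print(n,'lid z',[(a,np.median(B[m][:,2]).round(1)) for a in range(-60,71,20) for m in [(abs(B[...,0]-a)<5)&(abs(B[...,1])<60)&(B[...,2]>90)&(B[...,2]<150)] if m.sum()>4])
    m=(B[...,0]>-100)&(B[...,0]<-30)&(abs(B[...,1])<40)&(B[...,2]>148)&(B[...,2]<190)
    if m.sum(): print(' rod top',B[m][:,2].max(),B[m].mean(0).round(0))
E
python3 fin.py
```

```text
clock: 38.15
position: [0.4734, 0.1128, 0.0954]
ee_rot: [-2.54, -1.844, -0.0]
force: [-8.3, 3.5, 20.4]
width: 0.096
gripper_force: 20.0
clock: 39.02
position: [0.4744, 0.1098, 0.2436]
ee_rot: [-2.544, -1.842, 0.001]
force: [0.9, -0.1, -0.6]
width: 0.499
gripper_force: 0.0
scene lid z [(-60, np.float64(119.6)), (-40, np.float64(119.3)), (-20, np.float64(120.4)), (0, np.float64(120.4)), (20, np.float64(120.4)), (40, np.float64(120.4)), (60, np.float64(119.4))]
 rod top 163.59606634320477 [-65.  -1. 160.]
side lid z [(-60, np.float64(120.9)), (-40, np.float64(119.5)), (-20, np.float64(120.1)), (0, np.float64(120.1)), (20, np.float64(119.9)), (40, np.float64(119.9)), (60, np.float64(119.1))]
 rod top 162.52428879048207 [-67.  -2. 160.]
```

```bash
python3 meas.py 2>/dev/null | grep "^tape\|^tin"
python3 - <<'E'
from h import *
sign_off();print(readout.observe()['clock'])
E
```

```text
tape ((0.7101134657859802, -0.027076533064246178), 0.055745482444763184)
tin ((0.7264439463615417, -0.19272899627685547), 0.035170137882232666)
tape ((0.7079649567604065, -0.02481698803603649), 0.05476359650492668)
tin ((0.7240488529205322, -0.19184532761573792), 0.035343725234270096)
the job is handed in; nothing more can be done
the job is handed in; nothing more can be done
```

I handed the job in at about 39 s: the tube, angle and bolt are in the box, the empty pan is seated flat in its stand with its lip to the end plate, the lid is shut, and the tin and tape roll have not moved. The pieces came off by shaking the tilted pan over the box, because pressing it on the box's front rim only rolled it about 27° sideways in the grip; I read the bolt's drop from the pan's weight and one picture.

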